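# Refill the chocolate tub and hang up its scoop

### The arm

A 7-joint arm with a two-finger parallel gripper is mounted at the origin on the work surface. World frame = base frame: x ahead of the robot, y to its left, z up, the work surface at z = 0. Lengths are in m, angles in rad, forces in N, time in s.
With the tool pointing down it reaches from about 0.425 to 1.025 m from the base axis. Payload 9.4 kg.
Tool frame: the origin (TCP) lies between the finger pads, 19 mm behind the fingertips; this is the grasp point; y points along the fingers, z is the direction in which the jaws open and shut, and the axes are right-handed (so a half turn about y gives the same grasp; the last joint's range is limited). The gripper opens to 93 mm and grips with 3 to 60 N. Pads are 15 mm wide; open, the fingers measure 128 mm over their backs; the gripper's body (75 mm by 188 mm) begins 65 mm behind the grasp point.
Start: joints at [-1.403, 0.599, -0.003, 1.599, 0.002, 0.943, -0.08], TCP at [0.176, 0.703, 0.237] pointing down, gripper open.
Joint ranges: [-2.57, 2.57], [-0.35, 1.97], [-1.29, 1.29], [0.11, 2.56], [-1.05, 4.19], [0.11, 1.86], [-2.63, 2.63]. Speed limits (rad/s): [2.22, 2.22, 3.01, 3.01, 3.14, 3.14, 3.14].

### API

Orientations are given as [roll, pitch, yaw] about the fixed x, y, z axes, in that order (R = Rz(yaw) Ry(pitch) Rx(roll)).
In Python, from rig import bot, imaging, order gives the robot as it stands.
- The arm moves only by the tool jog_arm, never from a script. Its argument "commands" is one flat list of numbers, 5 for each row, row after row: the shift along the world's x, y, z in m, then the turn about the world's z in degrees, then the opening, from 0 (shut) to 1 (fully open). A call has 1 to 20 rows; each row shifts and turns the commanded pose from where the row before left it; what a row does not reach is not made up. A row lasts 1/8 s, in which the tool goes at most 62.5 mm and 10.7 degrees, less where a joint would pass 70% of its speed; a pose out of reach is approached as far as the arm can. A call is refused whole if a number of a shift passes 0.0625 or a number of a turn 10.7, either way. A call with a gripper value outside its range is refused whole. The fingers move at their own pace and stop on an object; "newtons" is the grip in N (left out, the last holds). Time passes only in rows, so rows that do not move let the fingers close. It gives the time, the measured TCP pose, the force and the opening at its end, in the units of the state.
- bot.get_state(): the state, without advancing time (a new reading comes with each control period).
- imaging.snapshot(name): name is "side" or "top" or "wrist"; returns (picture, depth): 384x512x3 uint8, red, green, blue; 384x512 float32, m along the optical axis (not along the pixel's ray), 0 where there is no reading.
- imaging.camera_params(name): a dict with "mtx" (3x3 intrinsics, pixels), "R" (3x3) and "t" (3): a world point X has camera coordinates R X + t. Camera axes: x right, y down, z forward; pixel columns grow to the right and rows downward; lengths in m; the calibration is good to about 2 mm. A picture is of the moment at which its call begins: read the wrist's pose just before it. camera_params takes no time and is no camera call; for the wrist camera it gives the pose at the moment of the call.
- order.job_done(): hands the job in, once; it reports no verdict.
The state is a dict: "time_s": time; "joint_positions": joint angles; "qd": joint speeds; "tau": joint torques, N m; "tcp_pos": TCP position; "eef_rot": TCP orientation; "ft_force": force on the tool from outside, world axes, zero at the start; "ft_torque": the same for the moment, N m; "gripper_width": finger opening in m.
Only numpy, scipy, OpenCV 4.12 (cv2) and the standard library are available. Lean on these libraries where they do the work, as an engineer would, in place of code of your own. Each camera call takes 0.05 s, during which the arm holds its last target. There are 200 camera calls.

### The job

Gather all the wrapped chocolate bars lying on the counter onto the wooden tray, then tip the tray steeply over the steel tub so that every bar ends up in the tub (any that misses may be put in by hand). Set the empty tray back down flat in the middle of its dark mat, and hang the scoop upright by its own hook over the tub's rim, cup outside, clear of the counter, leaving the other things on the counter where they are.

Things in the scene. Friction and masses are not known exactly. Their poses are not given: they have to be found in the camera images.
- bar0: one of up to five identical wrapped chocolate bars (gold foil with a paper band round the middle), 62 x 25 x 22 mm, 35 g; origin at the centre of its underside, x along its length, z up; None if absent. Lies flat on the counter at the start; any bar may slide 2 to 4 cm when knocked
- bar1: one of up to five identical wrapped chocolate bars (gold foil with a paper band round the middle), 62 x 25 x 22 mm, 35 g; origin at the centre of its underside, x along its length, z up; None if absent. Lies flat on the counter at the start; any bar may slide 2 to 4 cm when knocked
- bar2: one of up to five identical wrapped chocolate bars (gold foil with a paper band round the middle), 62 x 25 x 22 mm, 35 g; origin at the centre of its underside, x along its length, z up; None if absent. Lies flat on the counter at the start; any bar may slide 2 to 4 cm when knocked
- bar3: one of up to five identical wrapped chocolate bars (gold foil with a paper band round the middle), 62 x 25 x 22 mm, 35 g; origin at the centre of its underside, x along its length, z up; None if absent. Lies flat on the counter at the start; any bar may slide 2 to 4 cm when knocked
- bar4: one of up to five identical wrapped chocolate bars (gold foil with a paper band round the middle), 62 x 25 x 22 mm, 35 g; origin at the centre of its underside, x along its length, z up; None if absent. Lies flat on the counter at the start; any bar may slide 2 to 4 cm when knocked
- tray: loose wooden tray, 170 (x) x 155 (y) mm, about 0.2 kg, origin at the centre of its underside, z up. Floor 6 mm thick; side walls (6 mm thick) and rear wall (8 mm, at -x) 35 mm high; the +x end is open: the pouring lip. Clear floor: x -77 to +85, y -71 to +71 mm. Starts on the mat, lip towards the tub's side of the counter
- tray_handle (a point): grip point on the tray's handle, (-103, 0, 69) mm in the tray's frame: a flat plate 10 mm thick, 50 mm wide (along tray y) on the rear wall, leaning backwards (to tray -x) 0.5 rad from the tray's z; the point is 25 mm below the plate's upper end along the plate. Grip firmly across the 10 mm, tool pointing down along the plate
- tray_lip (a point): middle of the tray's pouring edge, on the floor's upper face, at (85, 0, 6) mm in the tray's frame
- mat: dark rubber mat fixed on the counter, 220 x 200 mm, 3 mm thick, under the tray; origin at the centre of its underside on the counter, x along its 220 mm
- tub: round steel display tub fixed to the counter, open at the top, outer radius 115 mm, vertical wall 5 mm thick, 110 mm high, inner floor 6 mm up; origin at the centre of its underside
- tub_rim (a point): centre of the tub's mouth, at rim height (110 mm above the counter)
- scoop: aluminium scoop, about 0.12 kg, standing upright on its flat cup; origin at the centre of the cup's underside, z up. Cup 64 mm across at the base, 68 at the top, 45 mm high. A flat strip handle, 8 (x) x 18 (y) mm, rises at x = -38 mm from 8 to 156 mm height. Hung on the tub, its +x points outward from the tub's axis, cup outside
- scoop_hook (a point): where the rim comes to lie: middle of the hook's gap, on the underside of its roof, (-51, 0, 92) mm in the scoop's frame. The hook reaches from the handle to scoop -x: a roof 6 mm thick, underside 92 mm up, then a tongue 6 mm thick down to 68 mm height; the gap from handle to tongue is 18 mm
- scoop_grip (a point): grip point on the scoop's handle above the hook: (-38, 0, 132) mm in the scoop's frame; the handle goes on 24 mm above it. Grip from above across the 18 mm width (scoop y) or the 8 mm thickness
- giftbox: bystander, leave where it is: small blue lidded gift box, 94 x 74 x 38 mm
- spool: bystander, leave where it is: reel of ribbon lying flat, 64 mm across, 28 mm high
- jar: bystander, leave where it is: amber glass jar with steel lid, 72 mm across, 130 mm high
- tin: bystander, leave where it is: round red tin, 92 mm across, 52 mm high
- tin2: bystander, leave where it is: dark brown gift box with a gold band, 80 x 120 x 45 mm
- cup: bystander, leave where it is: white ceramic cup, 76 mm across at the rim, 80 mm high
There are look-alikes about, which are no part of the job. What is shaped like the bar4 but orange is not meant.

How it is judged:
By the outcome, as a careful person would: the job done as asked, in the order asked, and still so for the second after the job is handed in, with the robot touching nothing.
Of bar0, bar1, bar2, bar3, bar4 only 3 to 5 are there at a start; the rules pass over those that are not, and their reading is None.
At some moment in a run one of bar0, bar1, bar2, bar3, bar4 may be knocked a few centimetres aside while the robot is not near it.
It also fails if it takes over 210 s, if anything falls off the work surface, if the arm or the gripper's body presses on something with over 40 N, if the wrist force passes 120 N, or if a joint passes its speed limit or range.

## Working session

There is one attempt and no reset: what is moved stays moved. The work goes in short steps, Python scripts to look and compute and a tool call to move; the robot and the scene stay as the last step left them, time stands still between calls to the robot, and variables do not carry over. Pictures are saved under pics/ and viewed, about 12 in all and at most 16, crops included, and the job is handed in when it is done.

Besides the shell and the picture viewer there is one more tool, called by a JSON object that holds its "name" and its "arguments", one argument or row to a line. jog_arm: Moves the arm, as the interface text tells. Its arguments: {"type":"object","properties":{"commands":{"type":"array"},"newtons":{"type":"number"}},"required":["commands"]}

```bash
ls; mkdir -p pics; cat > h.py <<'E'
import numpy as np,cv2
from rig import bot,imaging,order
def snap(n):
    p=imaging.camera_params(n); im,d=imaging.snapshot(n); return im,d,p
def save(im,name,s=1.5): cv2.imwrite('pics/'+name,cv2.resize(im[:,:,::-1],None,fx=s,fy=s,interpolation=cv2.INTER_CUBIC))
def world(d,p):
    h,w=d.shape; v,u=np.mgrid[:h,:w]; K=p['mtx']
    c=np.stack([(u-K[0,2])/K[0,0]*d,(v-K[1,2])/K[1,1]*d,d],-1)
    return (c-p['t'])@p['R']
def ray(uv,p,z):
    r=np.linalg.inv(p['mtx'])@np.array([uv[0],uv[1],1.]); r=p['R'].T@r; o=-p['R'].T@p['t']
    return o+r*(z-o[2])/r[2]
E
python3 - <<'E'
from h import *
for n in ['top','side']:
    im,d,p=snap(n); save(im,n+'0.png'); np.savez('/tmp/'+n,im=im,d=d,**p); print(n,-p['R'].T@p['t'],p['R'][2],p['mtx'][0])
s=bot.get_state();print(s)
E
```

```text
pics
top [0.41091645 0.03240897 1.55281453] [ 0.10740817 -0.01833776 -0.99404588] [438.74990932   0.         253.66293272]
side [-0.10706498 -1.02156974  0.84087612] [ 0.4664704   0.71401561 -0.52209871] [463.07934408   0.         257.33307849]
{'time_s': 0.1, 'joint_positions': array([-1.40273017,  0.60001797, -0.00253702,  1.60005299,  0.00183394,
        0.94290555, -0.07980143]), 'qd': array([ 1.55098191e-03, -3.60533122e-03,  9.70204373e-05, -3.17508325e-04,
       -1.06069086e-04,  1.74133363e-03, -1.00863617e-03]), 'tau': array([ 5.58847241e-03, -7.66552377e+01,  1.50240362e+00, -2.52940661e+01,
       -5.22965309e-02,  1.35736034e-02,  4.68626217e-05]), 'tcp_pos': array([0.17561257, 0.70298308, 0.23666492]), 'eef_rot': array([-1.57216955e+00, -1.60092744e-04, -2.44694259e-01]), 'ft_force': array([-1.12504979, -0.74610218, -0.01453792]), 'ft_torque': array([-0.01075069,  0.0225826 ,  0.06797413]), 'gripper_width': 0.09317632786917707}
```

View pics/top0.png

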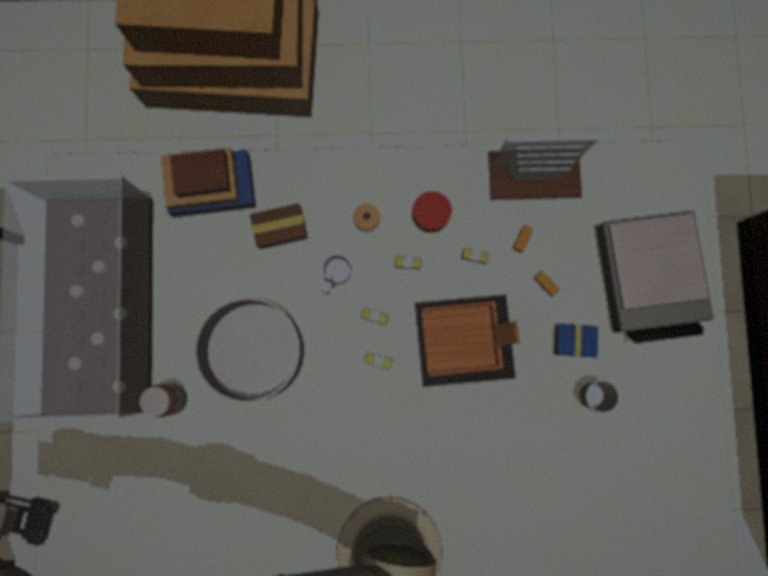

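View pics/side0.png

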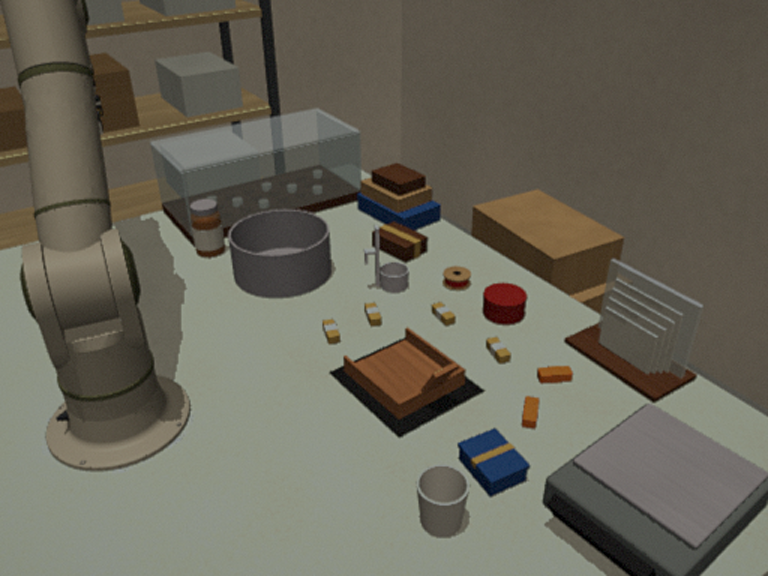

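The view shows four gold bars with white bands (768-px top view): (375,316), (378,360), (408,262), (476,255). The two orange bars at (523,238) and (546,283) are look-alikes with no band. The tray is at (462,340) with its handle to the right (-y), the tub at (250,348) and the scoop at (337,270). Next I measure poses from the depth image.

```bash
cat >> h.py <<'E'
def rects(mask,W,amin=40,zlo=None,zhi=None):
    m=mask.copy()
    if zlo is not None: m&=(W[...,2]>zlo)&(W[...,2]<zhi)
    n,l,st,_=cv2.connectedComponentsWithStats(m.astype(np.uint8)); out=[]
    for i in range(1,n):
        if st[i,4]<amin: continue
        P=W[l==i]; c,s,a=cv2.minAreaRect((P[:,:2]*1000).astype(np.float32))
        if s[0]<s[1]: a+=90; s=s[::-1]
        v,u=np.argwhere(l==i).mean(0)
        out.append((np.round(c,1),np.round(s,1),round((a+90)%180-90,1),round(np.median(P[:,2])*1000,1),st[i,4],(round(u),round(v))))
    return out
def bars(n='top'):
    im,d,p=snap(n); W=world(d,p); hsv=cv2.cvtColor(im,cv2.COLOR_RGB2HSV); save(im,'last_%s.png'%n)
    # gold foil
    g=(hsv[...,0]>17)&(hsv[...,0]<34)&(hsv[...,1]>90)&(hsv[...,2]>60)
    return im,d,p,W,hsv,g
E
python3 - <<'E'
from h import *
im,d,p,W,hsv,g=bars()
ws=np.abs(W[...,1])<0.6; ws&=(W[...,0]>.3)&(W[...,0]<1.1)
print('plane z', np.median(W[ws][:,2]))
g=cv2.morphologyEx((g&ws).astype(np.uint8),cv2.MORPH_CLOSE,np.ones((9,9)))>0
for r in rects(g,W,20,.006,.04): print('gold',*r)
for nm,(lo,hi) in dict(all=(.008,.2)).items():
    for r in rects(ws,W,60,lo,hi): print(nm,*r)
t=(hsv[...,0]<14)&(hsv[...,1]>90)&ws
for r in rects(t,W,200,.0,.12): print('wood/orange/red',*r)
dk=(hsv[...,2]<50)&ws
for r in rects(dk,W,300,-.01,.02): print('dark',*r)
m=ws&(W[...,2]>.095)&(W[...,2]<.13)&(W[...,1]>.05)
n,l,st,c=cv2.connectedComponentsWithStats(m.astype(np.uint8))
for i in range(1,n):
    if st[i,4]>8: P=W[l==i]; print('tall',P.min(0),P.max(0),st[i,4],c[i])
E
```

```text
plane z 0.0031279946690011325
gold [770.9  24.4] [42.9 36.7] -20.5 28.5 82 (247, 144)
gold [ 710.1 -336. ] [44.9 10.4] -27.5 20.7 27 (348, 160)
gold [ 672.6 -221.5] [59.5 20.4] 75.4 21.3 82 (317, 170)
gold [661.8 -60.1] [56.7 21.5] 83.8 22.7 96 (271, 175)
gold [ 595.6 -394.1] [31.9 14.6] 44.8 20.1 27 (366, 190)
gold [536.7  19.6] [55.2 20.4] 68.7 22.5 73 (250, 210)
gold [ 462.4 -448.4] [59.1  9.6] -3.1 36.6 40 (385, 226)
gold [432.6  15.1] [57.4 19.3] 74.3 22.6 75 (252, 240)
all [ 868.2 -377.3] [222.9 118.2] 88.2 79.4 2346 (359, 110)
all [857.4 405.7] [215.7 136.3] -80.6 92.9 2447 (138, 120)
all [584.8 506.2] [522.1  87.6] 1.2 118.5 3579 (93, 209)
all [ 779.5 -120.5] [91.8 90.4] -65.3 51.5 582 (287, 140)
all [755. 244.] [130.3  83.1] -77.5 45.2 863 (185, 150)
all [773.   33.6] [63.  62.2] 52.0 28.1 262 (244, 144)
all [ 601.  -558.9] [290.7  86.1] 1.0 65.5 2118 (416, 183)
all [ 712.6 -337.7] [63.1 25.5] -26.0 21.1 130 (348, 158)
all [ 674.1 -223.7] [65.3 25.9] 74.6 20.9 134 (317, 170)
all [633.  105.8] [97.5 62.7] -1.1 31.9 280 (223, 181)
all [662.  -60.3] [64.  25.7] 87.7 22.2 131 (2
[... 802 characters left out ...]
)
dark [ 474.9 -190.6] [215.4 192.3] -86.6 2.7 771 (312, 232)
tall [0.80776389 0.33227485 0.09516873] [0.92077165 0.47429917 0.1299624 ] 994 [132.87525151 114.85412475]
tall [0.33234031 0.53949883 0.09508717] [0.83310016 0.54612524 0.12997941] 571 [ 89.99649737 200.50087566]
tall [0.58457275 0.11232762 0.09509072] [0.61441137 0.13716174 0.12320356] 43 [217.34883721 189.95348837]
tall [0.35212251 0.18742603 0.09508327] [0.57856977 0.41663704 0.11885567] 457 [160.34573304 232.58862144]
tall [0.32553717 0.45781074 0.09538086] [0.39383172 0.51368582 0.12998406] 189 [108.6031746  266.49206349]
tall [0.35680321 0.51595573 0.12616804] [0.3694067  0.52573829 0.12930403] 9 [ 94.44444444 266.33333333]
```

```bash
python3 - <<'E'
from h import *
z=np.load('/tmp/top.npz'); im=z['im'][145:260,235:385]; im=np.clip(im.astype(float)*1.6,0,255).astype(np.uint8); save(im,'crop.png',5)
E
```

```text
(no output)
```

View pics/crop.png

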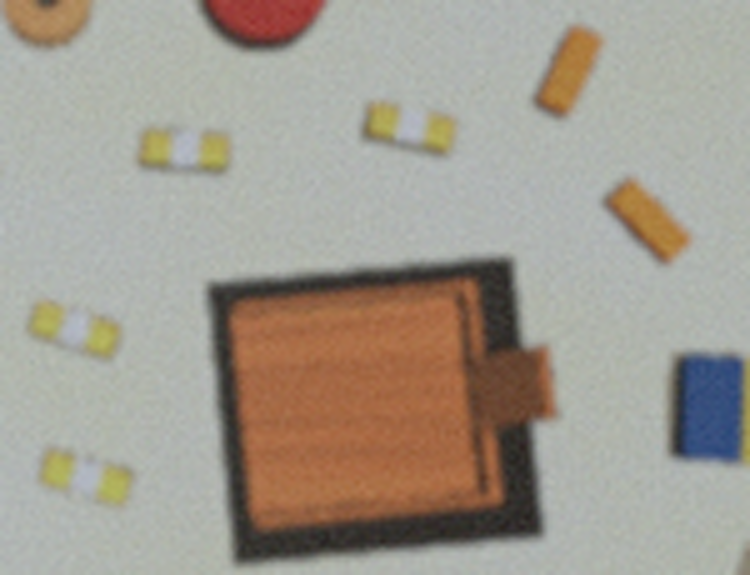

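{"name": "jog_arm", "arguments": {
  "commands": [0.0375, -0.031, 0.008, -5.2, 0.6, 0.0375, -0.031, 0.008, -5.2, 0.6, 0.0375, -0.031, 0.008, -5.2, 0.6, 0.0375, -0.031, 0.008, -5.2, 0.6, 0.0375, -0.031, 0.008, -5.2, 0.6, 0.0375, -0.031, 0.008, -5.2, 0.6, 0.0375, -0.031, 0.008, -5.2, 0.6, 0.0375, -0.031, 0.008, -5.2, 0.6, 0.006, -0.043, -0.01, -5.2, 0.6, 0.006, -0.043, -0.01, -5.2, 0.6, 0.006, -0.043, -0.01, -5.2, 0.6, 0.006, -0.043, -0.01, -5.2, 0.6, 0.006, -0.043, -0.01, -5.2, 0.6, 0.006, -0.043, -0.01, -5.2, 0.6, 0.006, -0.043, -0.01, -5.2, 0.6, 0.006, -0.043, -0.01, -5.2, 0.6, 0.006, -0.043, -0.01, -5.2, 0.6, 0.006, -0.043, -0.01, -5.2, 0.6, 0, 0, 0, 0, 0.6, 0, 0, 0, 0, 0.6]
}}

```text
time_s: 2.65
tcp_pos: [0.5357, 0.0259, 0.2014]
eef_rot: [-1.571, 0.0, -1.878]
ft_force: [0.8, 1.0, 0.2]
gripper_width: 0.0561
```

The crop shows four gold bars with white bands at (185,150), (410,128), (75,328) and (86,476). The plain orange blocks at (568,70) and (648,220) are the decoys. Next I check from the wrist camera above the first bar.

```bash
cat >> h.py <<'E'
def wbars(show=None):
    s=bot.get_state(); im,d,p=snap('wrist'); W=world(d,p)
    if show: save(im,show)
    hsv=cv2.cvtColor(im,cv2.COLOR_RGB2HSV)
    print('tcp',s['tcp_pos'].round(4),'yaw',round(np.degrees(s['eef_rot'][2]),1),'w',s['gripper_width'].round(4),'t',s['time_s'],'F',s['ft_force'].round(1))
    return im,d,p,W,hsv
E
python3 - <<'E'
from h import *
im,d,p,W,hsv=wbars('wrist1.png')
print(-p['R'].T@p['t'],p['R'][2], 'floor',np.median(W[...,2][d>0]))
for r in rects(d>0,W,150,.012,.03): print(*r)
E
```

```text
Traceback (most recent call last):
  File "h.py", line 33, in wbars
    print('tcp',s['tcp_pos'].round(4),'yaw',round(np.degrees(s['eef_rot'][2]),1),'w',s['gripper_width'].round(4),'t',s['time_s'],'F',s['ft_force'].round(1))
                                                                                     ^^^^^^^^^^^^^^^^^^^^^^^^
AttributeError: 'float' object has no attribute 'round'
```

View pics/wrist1.png

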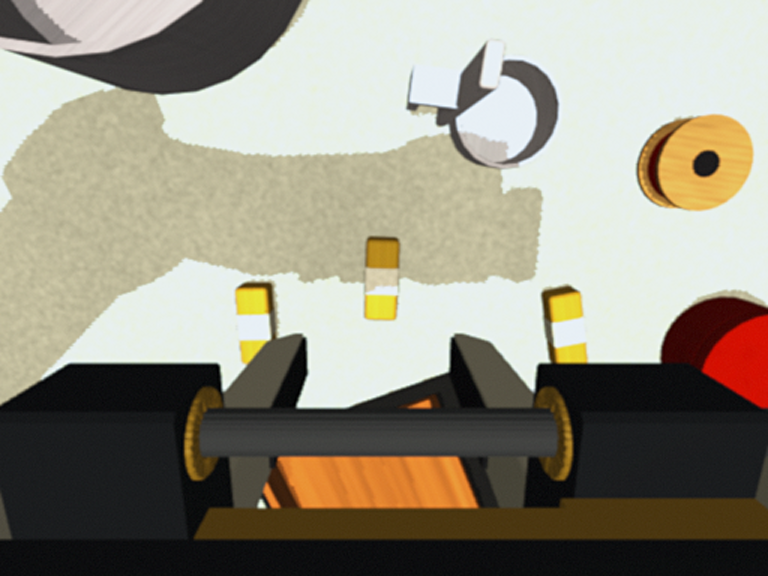

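The wrist view shows the target bar at (382,278), with its neighbours at (254,322) and (567,325). The scoop's handle top is at (490,65) with its hook at (432,85).

```bash
sed -i "s/s\['gripper_width'\].round(4)/round(s['gripper_width'],4)/" h.py; python3 - <<'E'
from h import *
im,d,p,W,hsv=wbars()
print(-p['R'].T@p['t'],p['R'][2])
v=(d>0)&(W[...,2]<.15); print('floor',np.median(W[...,2][v]))
for r in rects(v,W,150,.012,.03): print(*r)
for r in rects(v,W,100,.06,.17): print('hi',*r)
E
```

```text
tcp [0.5357 0.0265 0.2014] yaw -107.5 w 0.0557 t 2.7 F [-0.1  0.  -1. ]
[0.55530177 0.09220156 0.34808463] [-0.07478596 -0.23847419 -0.96826501]
floor -0.00034103371619740886
[363.3 251.9] [41.2  2.6] -64.0 20.0 219 (13, 15)
[469.9 196.2] [137.1  23. ] 5.0 21.3 761 (151, 38)
[659.8  98.5] [60.  30.9] 75.8 21.5 517 (354, 72)
[770.1  30.6] [64.5 63.4] -17.2 27.5 3301 (469, 109)
[534.3  17.7] [61.5 25.3] 70.4 21.3 1203 (254, 186)
[430.3  13.4] [61.  25.9] 73.5 21.1 1019 (168, 213)
[658.9 -61.4] [58.  25.7] 84.4 21.3 1134 (377, 218)
[763.7 -91.4] [76.6 23.3] 21.2 21.2 666 (466, 218)
[ 399.9 -131.4] [47.7  1.8] -85.4 20.8 205 (187, 326)
hi [445.2 201.4] [149.1  31.4] -11.6 94.4 4194 (97, 28)
hi [599.3 123. ] [31.7 18.6] -24.8 97.8 1417 (297, 59)
```

{"name": "jog_arm", "arguments": {
  "commands": [-0.001, -0.008, -0.03, -1.5, 0.6, 0, 0, -0.03, 0, 0.6, 0, 0, -0.03, 0, 0.6, 0, 0, -0.03, 0, 0.6, 0, 0, -0.03, 0, 0.6, 0, 0, -0.029, 0, 0.6, 0, 0, 0, 0, 0.6, 0, 0, 0, 0, 0, 0, 0, 0, 0, 0, 0, 0, 0, 0, 0, 0, 0, 0, 0, 0, 0, 0, 0.03, 0, 0, 0, 0, 0.03, 0, 0, 0, 0, 0.04, 0, 0, -0.012, -0.036, 0.02, 4.4, 0, -0.012, -0.036, 0.02, 4.4, 0, -0.012, -0.036, 0.02, 4.4, 0, -0.012, -0.036, 0.02, 4.4, 0, -0.012, -0.036, 0, 4.4, 0, 0, 0, 0, 0, 0],
  "newtons": 20
}}

```text
time_s: 5.25
tcp_pos: [0.4735, -0.1654, 0.203]
eef_rot: [-1.57, -0.001, -1.525]
ft_force: [0.3, 0.1, -0.6]
gripper_width: 0.0247
```

```bash
python3 - <<'E'
from h import *
im,d,p,W,hsv=wbars('wrist2.png'); np.savez('/tmp/w2',W=W,im=im,hsv=hsv,**p)
v=(d>0)&(W[...,1]>-.35)&(W[...,0]<.6)&(W[...,0]>.36)
for lo,hi in [(.005,.014),(.03,.045)]:
    for r in rects(v,W,200,lo,hi): print(lo,*r)
E
```

```text
tcp [ 0.4735 -0.1654  0.203 ] yaw -87.4 w 0.0247 t 5.25 F [ 0.3  0.1 -0.6]
0.005 [ 474.3 -172.1] [148.3 143.7] -86.1 8.4 12049 (254, 166)
0.03 [ 548.3 -162.4] [138.    6.5] -86.0 37.2 912 (323, 177)
0.03 [ 399.6 -170. ] [133.6   6.7] -86.1 37.0 885 (183, 179)
```

View pics/wrist2.png

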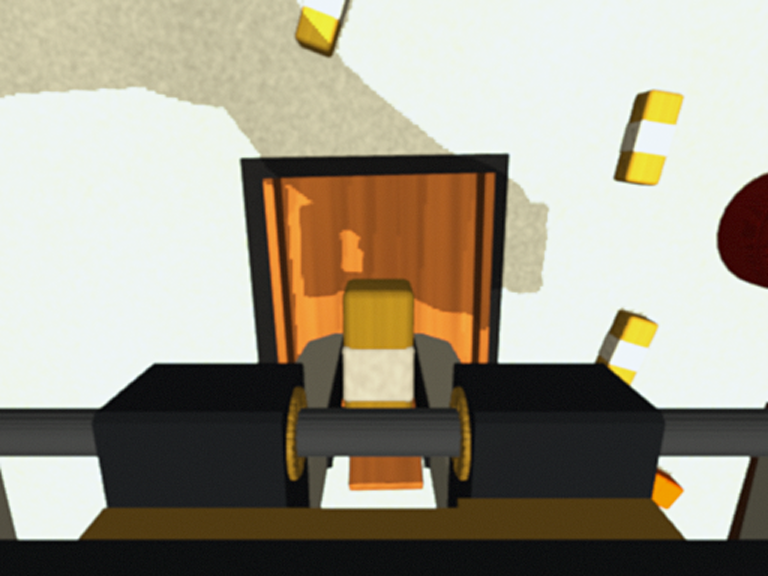

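The wrist view shows the bar held between the fingers at (378,330) and the tray below, with its lip edge at row ~175 and the mat edge at row ~158.

```bash
python3 - <<'E'
from h import *
z=np.load('/tmp/w2.npz'); W=z['W'];hsv=z['hsv'];p=dict(mtx=z['mtx'],R=z['R'],t=z['t'])
print(hsv[107,200],hsv[170,170],hsv[150,250])
a=np.radians(93.9); e=np.array([np.cos(a),np.sin(a)]); n=np.array([-e[1],e[0]]); c=np.array([.474,-.1662])
for nm,zz,m in [('wood',.009,(hsv[...,0]<16)&(hsv[...,1]>120)),('mat',.003,hsv[...,2]<50)]:
    m=m.copy(); m[230:]=0; m[:90]=0
    v,u=np.nonzero(m); P=np.array([ray((x,y),p,zz)[:2] for x,y in zip(u,v)])-c; A=P@e; N=P@n
    k=np.abs(N)<.12; A,N=A[k],N[k]
    print(nm,'amax',np.percentile(A[np.abs(N)<.05],[98,99.7]),'n',np.percentile(N,[.3,99.7]), )
    for q in (-.05,0,.05): print(q,A[np.abs(N-q)<.01].max())
E
```

```text
[ 0 13 19] [45 14 37] [ 13 204 149]
wood amax [0.06796527 0.06939443] n [-0.08595424  0.08492872]
-0.05 0.06942899020732253
0 0.06950276762230677
0.05 0.06955198583331236
mat amax [0.08180361 0.08210734] n [-0.09524195  0.10038393]
-0.05 0.08118837938999925
0 0.08215415282156134
0.05 0.08238436065981014
```

{"name": "jog_arm", "arguments": {
  "commands": [-0.0128, -0.0291, -0.01, 0.7, 0, -0.0129, -0.0291, -0.01, 0.6, 0, 0, 0, -0.03, 0, 0, 0, 0, -0.03, 0, 0, 0, 0, -0.03, 0, 0, 0, 0, -0.03, 0, 0, 0, 0, -0.03, 0, 0, 0, 0, 0, 0, 0, 0, 0, 0, 0, 0.38, 0, 0, 0, 0, 0.38, 0, 0, 0, 0, 0.38, 0, 0, 0.03, 0, 0.38, 0, 0, 0.03, 0, 0.38, 0, 0, 0.03, 0, 0.38, 0, 0, 0.03, 0, 0.38, -0.003, 0.04, 0.03, -3.5, 0.6, -0.003, 0.04, 0.02, -3.5, 0.6, -0.003, 0.04, 0, -3.5, 0.6, -0.003, 0.04, 0, -3.5, 0.6, -0.003, 0.04, 0, -3.5, 0.6]
}}

```text
time_s: 7.8
tcp_pos: [0.4337, -0.0194, 0.203]
eef_rot: [-1.57, 0.001, -1.805]
ft_force: [1.7, 0.2, -0.3]
gripper_width: 0.0555
```

{"name": "jog_arm", "arguments": {
  "commands": [-0.001, 0.038, -0.02, -3.4, 0.6, 0, 0, -0.03, 0, 0.6, 0, 0, -0.03, 0, 0.6]
}}

```text
time_s: 8.18
tcp_pos: [0.4332, 0.0183, 0.1221]
eef_rot: [-1.57, 0.001, -1.86]
ft_force: [0.4, -0.1, 0.3]
gripper_width: 0.0557
```

```bash
cat >> h.py <<'E'
def look(box=(.38,.75,-.35,.15)):
    im,d,p,W,hsv=wbars()
    v=(d>0)&(W[...,0]>box[0])&(W[...,0]<box[1])&(W[...,1]>box[2])&(W[...,1]<box[3])
    for r in rects(v,W,150,.013,.03): print(*r)
    return im,W,hsv
E
python3 -c "
from h import *
look()"
```

```text
tcp [0.4332 0.0183 0.1221] yaw -106.6 w 0.0557 t 8.175 F [ 0.4 -0.1  0.3]
[619.   93.7] [64.4 14.5] -59.9 21.7 1084 (455, 34)
[430.2  13. ] [61.5 24.8] 72.7 21.3 1995 (251, 203)
[646.5 -62.6] [60.1  2.9] 83.9 15.2 250 (509, 216)
```

{"name": "jog_arm", "arguments": {
  "commands": [-0.002, -0.005, -0.035, 0, 0.6, 0, 0, -0.035, 0, 0.6, 0, 0, -0.03, 0, 0.6, 0, 0, 0, 0, 0.6, 0, 0, 0, 0, 0, 0, 0, 0, 0, 0, 0, 0, 0, 0, 0, 0, 0, 0, 0, 0, 0, 0, 0.04, 0, 0, 0, 0, 0.048, 0, 0, 0.0128, -0.0388, 0, 3.5, 0, 0.0128, -0.0388, 0, 3.5, 0, 0.0128, -0.0388, 0, 3.5, 0, 0.0128, -0.0388, 0, 3.5, 0, 0.0128, -0.0388, 0, 3.5, 0, 0.0128, -0.0388, 0, 3.1, 0, 0, 0, 0, 0, 0]
}}

```text
time_s: 10.35
tcp_pos: [0.5093, -0.2223, 0.1261]
eef_rot: [-1.575, 0.002, -1.507]
ft_force: [0.1, 0.2, -0.4]
gripper_width: 0.0243
```

```bash
python3 -c "
from h import *
im,W,hsv=look(); save(im,'wrist3.png')"
```

```text
tcp [ 0.5093 -0.2223  0.1261] yaw -86.3 w 0.0243 t 10.35 F [ 0.1  0.2 -0.4]
[657.1 -77. ] [37.7 26.3] 83.8 21.3 2048 (460, 26)
[ 406.6 -191.8] [171.   51.7] -67.6 21.8 2094 (136, 155)
[ 546.  -170.9] [155.5   0.8] -86.1 21.9 646 (303, 130)
[ 447.7 -219.5] [62.1 25.7] -86.1 28.6 756 (187, 186)
[ 670.8 -225.7] [62.1 26.8] 76.1 21.3 2235 (435, 211)
[ 711.2 -341.9] [57.1 25. ] -26.5 21.6 935 (453, 326)
```

View pics/wrist3.png

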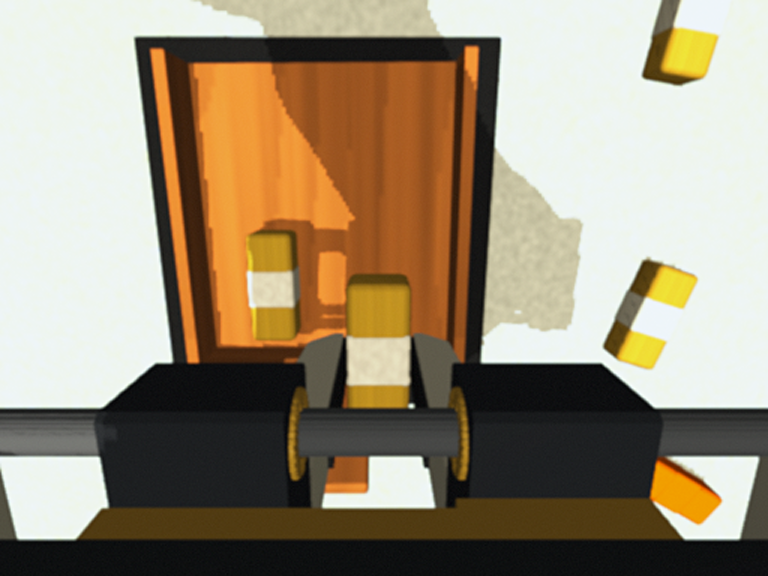

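The view shows bar 1 flat in the tray at (272,285), the second bar held at (378,340), and the third and fourth at (650,312) and (685,40). I check how high the held bar sits, because z drifted.

```bash
python3 -c "
from h import *
im,d,p,W,hsv=wbars()
print(W[188:200,235:270,2].mean(), W[232:240,245:260,2].mean())"
```

```text
tcp [ 0.5086 -0.2201  0.1258] yaw -86.3 w 0.024 t 10.4 F [-1.   1.4 -0.8]
0.10918952105097525 0.10907830389616467
```

{"name": "jog_arm", "arguments": {
  "commands": [0, 0, -0.03, 0, 0, 0, 0, -0.03, 0, 0, 0, 0, -0.017, 0, 0, 0, 0, 0, 0, 0, 0, 0, 0, 0, 0.38, 0, 0, 0, 0, 0.38, 0, 0, 0, 0, 0.38, 0, 0, 0.03, 0, 0.38, 0, 0, 0.04, 0, 0.38, 0.0325, -0.001, 0.03, -3.6, 0.6, 0.0325, -0.001, 0, -3.6, 0.6, 0.0325, -0.001, 0, -3.6, 0.6, 0.0325, -0.001, 0, -3.6, 0.6, 0.0335, -0.001, 0, -3.8, 0.6, 0, 0, 0, 0, 0.6]
}}

```text
time_s: 12.32
tcp_pos: [0.6745, -0.223, 0.1486]
eef_rot: [-1.575, 0.004, -1.819]
ft_force: [-1.1, 0.2, -0.2]
gripper_width: 0.0562
```

```bash
python3 -c "
from h import *
look((.38,.75,-.4,.15))"
```

```text
tcp [ 0.6745 -0.223   0.1486] yaw -104.2 w 0.0562 t 12.325 F [-1.1  0.2 -0.2]
[658.2 -74.3] [42.9 25.7] 84.0 21.3 1761 (191, 27)
[ 737.7 -130.7] [61.5 12.4] -79.4 21.8 220 (298, 77)
[ 552.4 -177.4] [169.9   2.7] -86.1 21.6 1617 (108, 164)
[ 671.6 -225.2] [61.7 24.9] 75.1 21.3 1678 (251, 193)
[ 507.8 -214.1] [51.3 25.2] -84.7 25.4 816 (86, 217)
[ 447.6 -206.3] [36.1 26.8] -84.7 26.3 798 (26, 227)
[ 615.1 -371.2] [32.1 16.2] -9.7 19.3 248 (235, 334)
```

{"name": "jog_arm", "arguments": {
  "commands": [-0.0025, -0.002, -0.035, 0, 0.6, 0, 0, -0.035, 0, 0.6, 0, 0, -0.03, 0, 0.6, 0, 0, -0.0266, 0, 0.6, 0, 0, 0, 0, 0.6, 0, 0, 0, 0, 0, 0, 0, 0, 0, 0, 0, 0, 0, 0, 0, 0, 0, 0, 0, 0]
}}

```text
time_s: 13.5
tcp_pos: [0.6702, -0.2259, 0.0229]
eef_rot: [-1.576, 0.004, -1.821]
ft_force: [-1.0, 0.3, 2.4]
gripper_width: 0.0247
```

{"name": "jog_arm", "arguments": {
  "commands": [0, 0, 0.04, 0, 0, 0, 0, 0.05, 0, 0, -0.0338, 0.0146, 0, 3.6, 0, -0.0338, 0.0146, 0, 3.6, 0, -0.0338, 0.0146, 0, 3.6, 0, -0.0338, 0.0146, 0, 3.6, 0, -0.0338, 0.0147, 0, 3.7, 0, 0, 0, -0.03, 0, 0, 0, 0, -0.03, 0, 0, 0, 0, -0.018, 0, 0, 0, 0, 0, 0, 0]
}}

```text
time_s: 14.88
tcp_pos: [0.5005, -0.1528, 0.0336]
eef_rot: [-1.578, 0.004, -1.505]
ft_force: [-0.9, -0.1, -0.2]
gripper_width: 0.0246
```

{"name": "jog_arm", "arguments": {
  "commands": [0, 0, 0, 0, 0.38, 0, 0, 0, 0, 0.38, 0, 0, 0, 0, 0.38, 0, 0, 0.04, 0, 0.38, 0, 0, 0.04, 0, 0.38, 0.0318, 0.0182, 0.036, -1.9, 0.6, 0.0318, 0.0182, 0, -1.9, 0.6, 0.0318, 0.0182, 0, -1.9, 0.6, 0.0318, 0.0182, 0, -1.9, 0.6, 0.0318, 0.0182, 0, -1.9, 0.6, 0, 0, 0, 0, 0.6]
}}

```text
time_s: 16.25
tcp_pos: [0.6619, -0.0592, 0.1501]
eef_rot: [-1.575, 0.004, -1.667]
ft_force: [-0.6, -1.0, -1.1]
gripper_width: 0.0557
```

```bash
python3 -c "
from h import *
look((.38,.75,-.4,.15))"
```

```text
tcp [ 0.6619 -0.0592  0.1501] yaw -95.5 w 0.0557 t 16.25 F [-0.6 -1.  -1.1]
[651.6  75.8] [50.7 12.6] 14.2 21.6 227 (227, 39)
[744.   30.4] [49.  11.9] 90.0 27.4 668 (341, 81)
[659.  -64.2] [62.  24.9] 85.1 21.3 1667 (251, 195)
[740.9 -97. ] [26.3  2.8] 51.9 21.9 204 (339, 222)
```

{"name": "jog_arm", "arguments": {
  "commands": [-0.002, -0.004, -0.035, 0.5, 0.6, 0, 0, -0.035, 0, 0.6, 0, 0, -0.03, 0, 0.6, 0, 0, -0.028, 0, 0.6, 0, 0, 0, 0, 0.6, 0, 0, 0, 0, 0, 0, 0, 0, 0, 0, 0, 0, 0, 0, 0, 0, 0, 0, 0, 0, 0, 0, 0.04, 0, 0, 0, 0, 0.05, 0, 0, -0.0361, -0.0155, 0, 1.5, 0, -0.0361, -0.0155, 0, 1.5, 0, -0.0361, -0.0155, 0, 1.5, 0, -0.0361, -0.0155, 0, 1.5, 0, -0.0361, -0.0155, 0, 1.5, 0, -0.0361, -0.0155, 0, 1.5, 0, 0, 0, 0, 0, 0]
}}

```text
time_s: 18.55
tcp_pos: [0.4386, -0.1598, 0.1128]
eef_rot: [-1.578, 0.004, -1.508]
ft_force: [0.8, -0.6, -0.4]
gripper_width: 0.0246
```

```bash
python3 -c "
from h import *
im,W,h=look((.38,.75,-.4,.15));save(im,'wrist4.png')"
```

```text
tcp [ 0.4386 -0.1598  0.1128] yaw -86.4 w 0.0246 t 18.55 F [ 0.8 -0.6 -0.4]
[ 543.7 -141.5] [97.2  6.7] -89.4 21.9 1082 (386, 184)
[ 400.7 -142.7] [78.9  0.5] -86.1 21.9 313 (208, 177)
[ 499.4 -156.5] [71.8 27.3] -84.0 25.8 820 (322, 199)
[ 442.4 -256.1] [60.9 15.2] 4.4 22.2 756 (251, 312)
```

{"name": "jog_arm", "arguments": {
  "commands": [0.004, 0.003, -0.03, 0.3, 0, 0, 0, -0.03, 0, 0, 0, 0, -0.02, 0, 0, 0, 0, 0, 0, 0, 0, 0, 0, 0, 0.38, 0, 0, 0, 0, 0.38, 0, 0, 0, 0, 0.38, 0, 0, 0.04, 0, 0.38, 0, 0, 0.04, 0, 0.38, 0, 0, 0.05, 0, 0.75, 0.0098, -0.0323, 0, 0, 0.75, 0.0098, -0.0323, 0, 0, 0.75, 0.0098, -0.0323, 0, 0, 0.75, 0.0098, -0.0323, 0, 0, 0.75, 0, 0, 0, 0, 0.75]
}}

```text
time_s: 20.48
tcp_pos: [0.4848, -0.2874, 0.1627]
eef_rot: [-1.575, 0.002, -1.502]
ft_force: [0.3, -0.3, -0.5]
gripper_width: 0.0698
```

```bash
python3 -c "
from h import *
im,W,h=look((.38,.75,-.4,.15));save(im,'wrist4.png')
v=(W[...,0]>.4)&(W[...,0]<.56)&(W[...,1]<-.22)&(W[...,1]>-.36)
for lo,hi in [(.06,.075),(.083,.1),(.05,.1),(.03,.045)]:
    for r in rects(v,W,40,lo,hi): print(lo,*r)
"; python3 - <<'E'
import sys; sys.path.insert(0,'.')
import os; os.chdir('.')
from h import *
im,d,p,W,hsv,g=bars('top')
for r in rects(g&(W[...,0]>.4)&(W[...,1]>-.35)&(W[...,1]<.3),W,15): print('top gold',*r)
E
```

```text
tcp [ 0.4848 -0.2874  0.1627] yaw -86.1 w 0.0698 t 20.475 F [ 0.3 -0.3 -0.5]
[ 407.  -202.6] [145.5  44.1] -67.6 21.9 877 (175, 88)
[ 453.7 -157.2] [62.6 22.8] 75.4 29.0 456 (226, 49)
[ 498.4 -153.7] [59.3 24.4] -85.3 28.7 374 (273, 52)
[ 545.2 -193.1] [145.5  43.6] 75.6 21.6 841 (327, 88)
[ 447.6 -219.9] [61.4 25.5] -85.9 29.2 510 (220, 116)
[ 498.4 -218.8] [63.1 19.3] 81.2 29.1 297 (273, 114)
[ 691.9 -323.3] [29.5 12.8] 9.2 20.5 263 (450, 237)
0.06 [ 481.6 -277.5] [50.  10.3] 4.6 67.6 822 (251, 190)
0.083 [ 482.8 -292.8] [50.  15.5] 4.0 92.4 1412 (251, 216)
0.05 [ 482.1 -283.6] [50.  33.9] 4.0 79.8 3227 (251, 201)
0.03 [ 479.4 -241.8] [155.5  52.4] 3.6 37.3 2489 (247, 158)
0.03 [ 448.3 -234.7] [29.5 24.4] -87.6 30.7 589 (218, 130)
0.03 [ 507.4 -234.9] [30.1 25. ] -88.9 30.7 600 (283, 135)
top gold [614.4 125.1] [432.9 111.8] 39.0 45.9 245 (185, 149)
top gold [ 510.7 -236.8] [20.7 16.9] 18.7 29.6 31 (324, 215)
top gold [ 503.5 -170.6] [21.1 18.1] -2.3 31.6 31 (304, 218)
top gold [ 507.5 -197.7] [22.5 18.7] 77.7 30.3 33 (312, 217)
top gold [ 499.5 -127.5] [20.4 17.7] 88.6 30.8 35 (293, 219)
top gold [ 451.6 -238.8] [24.6 21. ] -10.5 30.8 41 (325, 232)
top gold [ 449.6 -185.6] [44.9 23.9] 88.6 29.5 80 (309, 234)
top gold [ 445.1 -131.2] [24.6 18.5] 13.5 32.1 34 (294, 235)
```

View pics/wrist4.png

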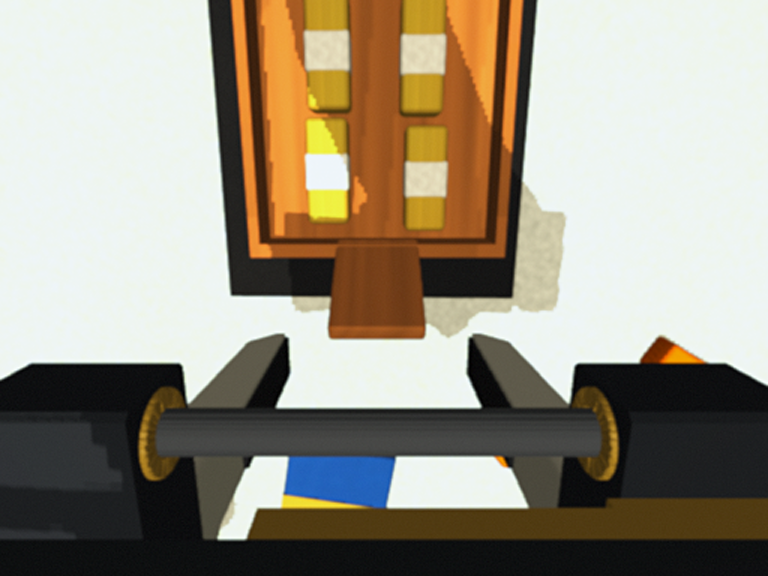

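All four bars lie in the tray: (328,50), (423,55), (328,170), (426,178). The handle is at (377,285), between the open fingers. I will grip it across its 50 mm width, so the jaw axis matches the tipping axis, and test with a small lift.

{"name": "jog_arm", "arguments": {
  "commands": [-0.0028, 0.002, -0.03, 0, 0.75, 0, 0, -0.03, 0, 0.75, 0, 0, -0.0307, 0, 0.75, 0, 0, 0, 0, 0.75, 0, 0, 0, 0, 0, 0, 0, 0, 0, 0, 0, 0, 0, 0, 0, 0, 0, 0, 0, 0, 0, 0, 0.005, 0, 0, 0, 0, 0.005, 0, 0, 0, 0, 0.005, 0, 0, 0, 0, 0, 0, 0],
  "newtons": 60
}}

```text
time_s: 22.08
tcp_pos: [0.4819, -0.283, 0.087]
eef_rot: [-1.576, 0.003, -1.499]
ft_force: [0.4, -0.2, -2.0]
gripper_width: 0.0498
```

```bash
cat >> h.py <<'E'
def tilt():
    im,d,p,W,hsv=wbars('wl.png')
    s=bot.get_state(); q=s['tcp_pos']; a=s['eef_rot'][2]+np.pi; e=np.array([np.cos(a),np.sin(a)]); n=np.array([-e[1],e[0]])
    A=(W[...,:2]-q[:2])@e; N=(W[...,:2]-q[:2])@n
    m=(d>0)&(np.abs(np.abs(N)-.0745)<.0025)&(A>.03)&(A<.2)&(W[...,2]>q[2]-.19)&(W[...,2]<q[2]+.02)
    f=(d>0)&(np.abs(N)<.012)&(A>.03)&(A<.2)&(W[...,2]<q[2])
    for nm,k in (('walltop',m),('floor',f)):
        if k.sum()>30:
            c=np.polyfit(A[k],W[...,2][k],1); print(nm,k.sum(),'slope deg',np.degrees(np.arctan(c[0])).round(2),'z at A=.03,.18',np.polyval(c,[.03,.18]).round(4))
E
python3 -c "
from h import *
tilt(); print(bot.get_state()['ft_torque'])"
```

```text
tcp [ 0.4819 -0.283   0.087 ] yaw -85.9 w 0.0498 t 22.075 F [ 0.4 -0.2 -2. ]
walltop 5687 slope deg 0.3 z at A=.03,.18 [0.0439 0.0447]
floor 6234 slope deg -0.19 z at A=.03,.18 [0.0224 0.0219]
[-0.39107936  0.0572093   0.03748554]
```

It holds level at 60 N. I carry it to the tub.

{"name": "jog_arm", "arguments": {
  "commands": [0, 0, 0.01, 0, 0, 0, 0, 0.02, 0, 0, 0, 0, 0.02, 0, 0, 0, 0, 0.02, 0, 0, 0, 0, 0.02, 0, 0, 0, 0.005, 0.02, 0, 0, 0, 0.01, 0.02, 0, 0, -0.001, 0.015, 0.02, -0.4, 0, -0.002, 0.02, 0.01, -0.5, 0, -0.002, 0.02, 0, -0.5, 0, -0.002, 0.02, 0, -0.5, 0, -0.002, 0.02, 0, -0.5, 0, -0.002, 0.02, 0, -0.5, 0, -0.002, 0.02, 0, -0.5, 0, -0.002, 0.02, 0, -0.5, 0, -0.001, 0.02, 0, -0.2, 0, 0, 0.02, 0, 0, 0, 0, 0.02, 0, 0, 0, 0, 0.015, 0, 0, 0, 0, 0.005, 0, 0, 0]
}}

```text
time_s: 24.62
tcp_pos: [0.4656, -0.0323, 0.2468]
eef_rot: [-1.576, 0.004, -1.57]
ft_force: [0.3, 0.5, -3.2]
gripper_width: 0.0498
```

```bash
python3 -c "
from h import *
tilt()
im,d,p=snap('side');save(im,'side1.png')"
```

```text
tcp [ 0.4656 -0.0323  0.2468] yaw -90.0 w 0.0498 t 24.625 F [ 0.3  0.5 -3.2]
walltop 5845 slope deg -0.31 z at A=.03,.18 [0.2039 0.2031]
floor 6226 slope deg -0.16 z at A=.03,.18 [0.1822 0.1818]
```

View pics/side1.png

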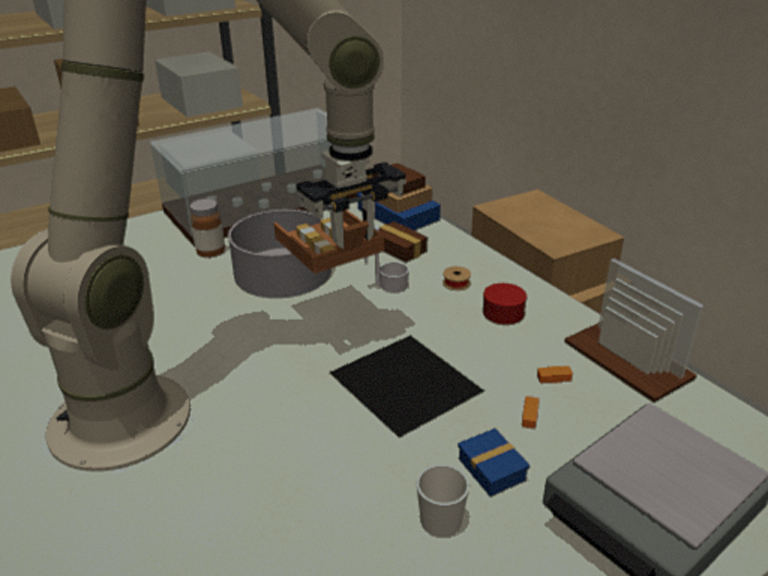

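The tray is level with its bars at (315,238), nearing the tub at (280,250). The mat at (405,385) is bare, so I measure it and the tub now.

```bash
python3 - <<'E'
from h import *
for n in ('side','top'):
    im,d,p=snap(n); hsv=cv2.cvtColor(im,cv2.COLOR_RGB2HSV); W=world(d,p)
    m=(hsv[...,2]<60)&(np.abs(W[...,0]-.475)<.16)&(np.abs(W[...,1]+.19)<.16)&(W[...,2]<.03)
    nn,l,st,c=cv2.connectedComponentsWithStats(cv2.medianBlur(m.astype(np.uint8),5)); i=1+np.argmax(st[1:,4])
    v,u=np.nonzero(l==i); P=np.array([ray((a,b),p,.003)[:2] for a,b in zip(u,v)],np.float32)*1000
    print(n,cv2.minAreaRect(P),P.mean(0))
z=np.load('/tmp/top.npz'); p=dict(mtx=z['mtx'],R=z['R'],t=z['t']); W=world(z['d'],p)
m=(np.hypot(W[...,0]-.465,W[...,1]-.302)<.14)&(W[...,2]>.098)&(W[...,2]<.119)
P=W[m]; A=np.c_[2*P[:,:2],np.ones(len(P))]; s=np.linalg.lstsq(A,(P[:,:2]**2).sum(1),rcond=None)[0]; print('tub',s[:2],np.sqrt(s[2]+s[0]**2+s[1]**2),np.median(P[:,2]))
im,d,p,W,hsv=wbars('wl.png')
m=(np.hypot(W[...,0]-.465,W[...,1]-.302)<.14)&(W[...,2]>.104)&(W[...,2]<.114)
P=W[m]; print(len(P)); A=np.c_[2*P[:,:2],np.ones(len(P))]; s=np.linalg.lstsq(A,(P[:,:2]**2).sum(1),rcond=None)[0]; print('tubw',s[:2],np.sqrt(s[2]+s[0]**2+s[1]**2),np.median(P[:,2]))
E
```

```text
side ((473.47161865234375, -194.33102416992188), (196.77175903320312, 216.63046264648438), 3.55314040184021) [ 470.0736  -200.64352]
top ((475.87603759765625, -205.067138671875), (194.98947143554688, 185.15646362304688), 3.6278328895568848) [ 470.25815 -220.47198]
tub [0.46463741 0.30141501] 0.1117458412254217 0.1100684794863469
tcp [ 0.4658 -0.0335  0.2467] yaw -90.1 w 0.0497 t 24.825 F [-0.5  0.5 -3.8]
0
tubw [0. 0.] 0.0 nan
  return _methods._mean(a, axis=axis, dtype=dtype,
  ret = ret.dtype.type(ret / rcount)
```

{"name": "jog_arm", "arguments": {
  "commands": [0, 0.01, 0, 0, 0, 0, 0.018, 0, 0, 0, 0, 0.018, 0, 0, 0, 0, 0.018, 0, 0, 0, 0, 0.018, 0, 0, 0, 0, 0.018, 0, 0, 0, 0, 0.014, -0.01, 0, 0, 0, 0.006, -0.015, 0, 0, 0, 0, -0.015, 0, 0, 0, 0, -0.012, 0, 0, 0, 0, -0.008, 0, 0, 0, 0, 0, 0, 0]
}}

```text
time_s: 26.38
tcp_pos: [0.4656, 0.0864, 0.1861]
eef_rot: [-1.577, 0.003, -1.572]
ft_force: [0.1, 0.0, -3.7]
gripper_width: 0.0497
```

{"name": "jog_arm", "arguments": {
  "commands": [0, 0, 0, 0, 0, 0, 0, 0, 0, 0, 0, 0, 0, 0, 0, 0, 0, 0, 0, 0],
  "newtons": 12
}}

```text
time_s: 26.88
tcp_pos: [0.466, 0.087, 0.1869]
eef_rot: [-1.576, 0.004, -1.571]
ft_force: [0.4, -1.3, -0.6]
gripper_width: 0.0502
```

```bash
python3 -c "
from h import *
tilt()"
```

```text
tcp [0.466  0.087  0.1869] yaw -90.0 w 0.0502 t 26.875 F [ 0.4 -1.3 -0.6]
walltop 5526 slope deg -4.36 z at A=.03,.18 [0.1421 0.1306]
floor 6123 slope deg -2.8 z at A=.03,.18 [0.1205 0.1132]
```

{"name": "jog_arm", "arguments": {
  "commands": [0, 0.007, 0.007, 0, 0, 0, 0.007, 0.007, 0, 0, 0, 0.006, 0.0065, 0, 0, 0, 0.006, 0.0065, 0, 0, 0, 0.006, 0.0065, 0, 0, 0, 0.007, 0.0055, 0, 0, 0, 0.007, 0.0055, 0, 0, 0, 0.007, 0.005, 0, 0, 0, 0, 0, 0, 0]
}}

```text
time_s: 28.05
tcp_pos: [0.4659, 0.1407, 0.2364]
eef_rot: [-1.576, 0.004, -1.57]
ft_force: [0.6, -0.7, -3.2]
gripper_width: 0.0497
```

```bash
python3 -c "
from h import *
tilt()
im,d,p=snap('side');save(im[60:240,100:360],'side2.png',3)"
```

```text
tcp [0.4659 0.1407 0.2364] yaw -90.0 w 0.0497 t 28.05 F [ 0.6 -0.7 -3.2]
walltop 4434 slope deg -21.1 z at A=.03,.18 [0.1767 0.1188]
floor 4980 slope deg -34.69 z at A=.03,.18 [0.1686 0.0648]
```

View pics/side2.png

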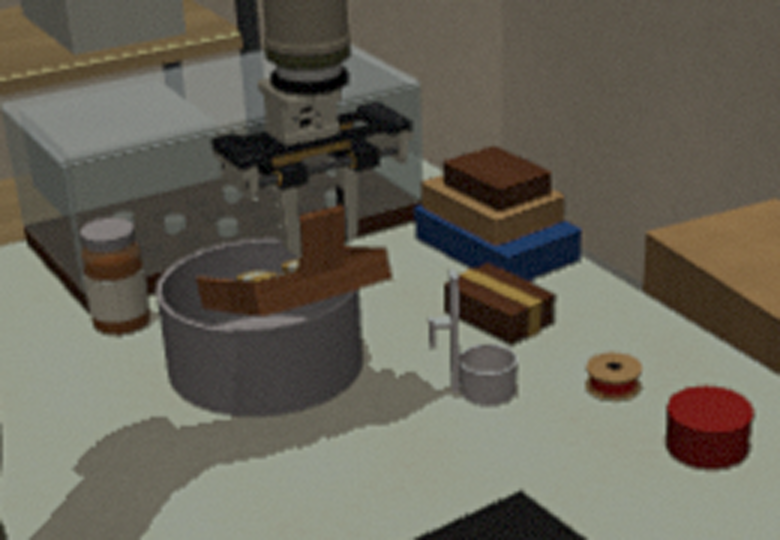

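The tray is tilted about 25–30° over the near rim, with bars still in it at crop pixel (270,272). I keep tipping.

{"name": "jog_arm", "arguments": {
  "commands": [0, 0, 0, 0, 0, 0, 0.007, 0.004, 0, 0, 0, 0.007, 0.004, 0, 0, 0, 0.007, 0.004, 0, 0, 0, 0.008, 0.003, 0, 0, 0, 0.008, 0.003, 0, 0, 0, 0.008, 0.003, 0, 0, 0, 0.008, 0.002, 0, 0, 0, 0.009, 0.001, 0, 0, 0, 0.009, 0.001, 0, 0, 0, 0, 0, 0, 0, 0, 0, 0, 0, 0],
  "newtons": 9
}}

```text
time_s: 29.65
tcp_pos: [0.4657, 0.2108, 0.2611]
eef_rot: [-1.576, 0.003, -1.571]
ft_force: [-0.5, -0.4, -3.8]
gripper_width: 0.0498
```

```bash
python3 -c "
from h import *
tilt()
im,d,p=snap('side');im2,_,_=snap('wrist')
save(np.hstack([im[60:240,100:360],im2[100:280,120:380]]),'side3.png',1.5)"
```

```text
tcp [0.4657 0.2108 0.2611] yaw -90.0 w 0.0498 t 29.65 F [-0.5 -0.4 -3.8]
walltop 3071 slope deg -33.37 z at A=.03,.18 [0.186  0.0873]
floor 4150 slope deg -48.5 z at A=.03,.18 [0.1782 0.0086]
```

View pics/side3.png

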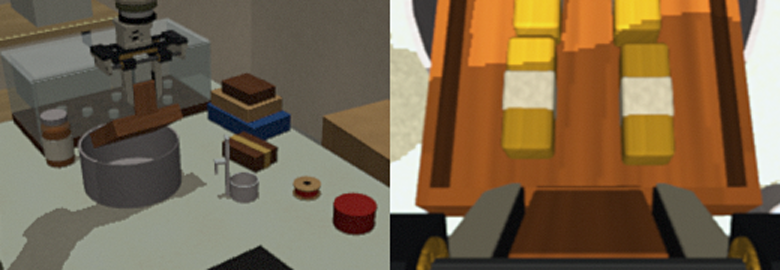

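The tray is at about 35° in free grip, and the bars are still stuck on the wood (right half, (530,100) and (648,100)). I loosen the grip so that gravity pivots it further.

{"name": "jog_arm", "arguments": {
  "commands": [0, 0, 0, 0, 0, 0, 0, 0, 0, 0, 0, 0, 0.01, 0, 0, 0, 0, 0, 0, 0, 0, 0, 0, 0, 0],
  "newtons": 6
}}

```text
time_s: 30.42
tcp_pos: [0.4659, 0.2111, 0.2714]
eef_rot: [-1.576, 0.004, -1.571]
ft_force: [-0.7, -1.0, -2.5]
gripper_width: 0.0499
```

```bash
python3 -c "
from h import *
tilt()
im,d,p=snap('wrist');W=world(d,p);s=bot.get_state()['tcp_pos']
print('handle pts z-tcp', [ (W[r,256,1:]-s[1:]).round(4) for r in range(150,290,10)])"
```

```text
tcp [0.4659 0.2111 0.2714] yaw -90.0 w 0.0499 t 30.425 F [-0.7 -1.  -2.5]
walltop 749 slope deg -7.68 z at A=.03,.18 [0.116  0.0957]
floor 2907 slope deg -9.15 z at A=.03,.18 [0.0267 0.0025]
handle pts z-tcp [array([ 0.0333, -0.1843]), array([ 0.0243, -0.1705]), array([ 0.0157, -0.1585]), array([ 0.0079, -0.1453]), array([ 0.0003, -0.1348]), array([-0.0065, -0.1234]), array([-0.0133, -0.1139]), array([-0.0192, -0.1034]), array([-0.0253, -0.0951]), array([-0.031 , -0.0869]), array([-0.0357, -0.0775]), array([0.0035, 0.0179]), array([-0.0007,  0.0197]), array([0.0297, 0.0805])]
```

```bash
python3 -c "
from h import *
im,d,p=snap('side');im2,_,_=snap('wrist')
save(np.hstack([im[60:240,100:360],im2[60:240,120:380]]),'side4.png',1.5)"
```

```text
(no output)
```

View pics/side4.png

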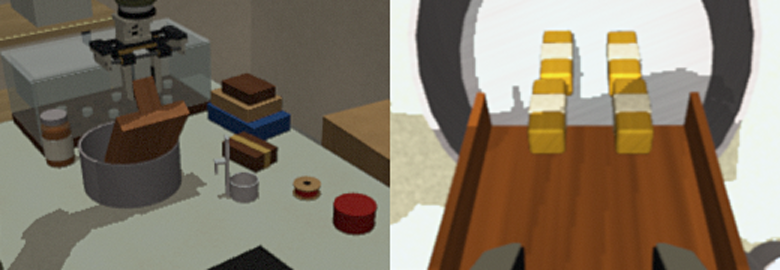

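The bars have slid down off the lip; the last two still have their ends resting on it (right half, (547,120) and (632,120)). I withdraw the tray along its own slope.

{"name": "jog_arm", "arguments": {
  "commands": [0, 0, 0, 0, 0, 0, 0, 0, 0, 0, 0, -0.006, 0.009, 0, 0, 0, -0.006, 0.009, 0, 0, 0, -0.006, 0.009, 0, 0, 0, -0.006, 0.009, 0, 0, 0, -0.006, 0.009, 0, 0, 0, -0.006, 0.012, 0, 0, 0, -0.006, 0.02, 0, 0, 0, -0.006, 0.02, 0, 0, 0, 0, 0, 0, 0, 0, 0, 0, 0, 0],
  "newtons": 25
}}

```text
time_s: 32.12
tcp_pos: [0.4654, 0.1632, 0.3677]
eef_rot: [-1.577, 0.004, -1.571]
ft_force: [-0.0, -0.1, -2.1]
gripper_width: 0.05
```

```bash
python3 -c "
from h import *
im,d,p=snap('side');im2,d,p=snap('wrist')
save(np.hstack([im[60:240,100:360],im2[0:180,120:380]]),'side5.png',1.5)
W=world(d,p); tcp=bot.get_state()['tcp_pos'];print([ (W[r,256,1:]-tcp[1:]).round(4) for r in range(100,260,15)])
for r in rects((d>0)&(np.hypot(W[...,0]-.465,W[...,1]-.301)<.105),W,150,.018,.07): print(*r)
"
```

```text
[array([ 0.0926, -0.3247]), array([ 0.071 , -0.3318]), array([ 0.0482, -0.337 ]), array([ 0.038 , -0.1911]), array([ 0.0242, -0.1698]), array([ 0.0118, -0.1507]), array([ 0.0007, -0.1328]), array([-0.0099, -0.1181]), array([-0.0195, -0.1042]), array([-0.0279, -0.09  ]), array([-0.036 , -0.0782])]
[467.2 255.6] [104.2  83.4] 89.7 29.4 2716 (257, 100)
```

View pics/side5.png

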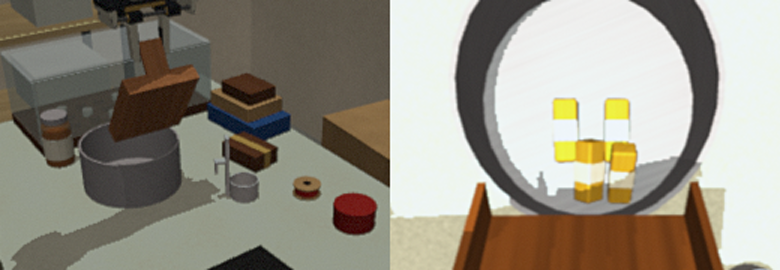

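All four bars are in the tub ((565,128), (617,128), (590,170), (621,172)) and the tray is empty. Now I carry it back and lower it lip first onto the mat.

{"name": "jog_arm", "arguments": {
  "commands": [0, -0.01, 0, 0, 0, 0, -0.02, 0, 0.3, 0, 0, -0.025, 0, 0.3, 0, 0, -0.025, 0, 0.3, 0, 0, -0.025, 0, 0.3, 0, 0.001, -0.025, -0.01, 0.3, 0, 0.001, -0.025, -0.02, 0.3, 0, 0.001, -0.025, -0.02, 0.3, 0, 0.001, -0.025, -0.02, 0.3, 0, 0.001, -0.025, -0.02, 0.3, 0, 0.001, -0.025, -0.015, 0.3, 0, 0, -0.025, -0.015, 0.3, 0, 0, -0.02, -0.015, 0.3, 0, 0, -0.012, -0.015, 0, 0, 0, -0.0046, -0.015, 0, 0, 0, 0, -0.01, 0, 0, 0, 0, -0.008, 0, 0, 0, 0, 0, 0, 0]
}}

```text
time_s: 34.48
tcp_pos: [0.4719, -0.1567, 0.1868]
eef_rot: [-1.573, 0.001, -1.511]
ft_force: [-6.2, -6.1, 24.9]
gripper_width: 0.0495
```

```bash
cat >> h.py <<'E'
def lip():
    im,d,p,W,hsv=wbars('wl.png'); tcp=bot.get_state()['tcp_pos']
    m=(hsv[...,0]<16)&(hsv[...,1]>120)&(np.abs(W[...,0]-tcp[0])<.03)&(W[...,1]>tcp[1]-.08)&(W[...,1]<tcp[1]+.25)&(d>0); m[240:]=0
    P=W[m]; A=P[:,1]-tcp[1]; c=np.polyfit(A,P[:,2],1); i=np.argsort(P[:,1])[-20:]
    print('slope',np.degrees(np.arctan(c[0])),'lip',P[i].mean(0),'rel',P[i].mean(0)-tcp)
E
python3 -c "
from h import *
lip()"
```

```text
tcp [ 0.4719 -0.1567  0.1868] yaw -86.6 w 0.0495 t 34.475 F [-6.2 -6.1 24.9]
slope -54.09196966385728 lip [ 0.4954602  -0.11393423  0.00362724] rel [ 0.02347206  0.04253481 -0.18322508]
```

{"name": "jog_arm", "arguments": {
  "commands": [0, 0, 0.003, 0, 0, 0, 0, 0, 0, 0, 0.0005, -0.01, -0.001, 0, 0, 0.0005, -0.012, -0.003, 0, 0, 0.0005, -0.012, -0.005, 0, 0, 0.0007, -0.011, -0.006, 0, 0, 0.0007, -0.011, -0.007, 0, 0, 0.0007, -0.011, -0.007, 0, 0, 0.0007, -0.011, -0.008, 0, 0, 0.0007, -0.009, -0.008, 0, 0, 0.0005, -0.008, -0.008, 0, 0, 0.0005, -0.008, -0.008, 0, 0, 0, 0, 0, 0, 0],
  "newtons": 8
}}

```text
time_s: 36.15
tcp_pos: [0.4774, -0.2566, 0.1263]
eef_rot: [-1.578, 0.005, -1.509]
ft_force: [0.4, -0.7, -0.4]
gripper_width: 0.0454
```

```bash
python3 -c "
from h import *
lip()"
```

```text
tcp [ 0.4774 -0.2566  0.1263] yaw -86.4 w 0.0454 t 36.15 F [ 0.4 -0.7 -0.4]
slope -22.545698943723185 lip [ 0.49850531 -0.11616968  0.00221362] rel [ 0.02096528  0.14011993 -0.12440122]
```

View pics/wl.png

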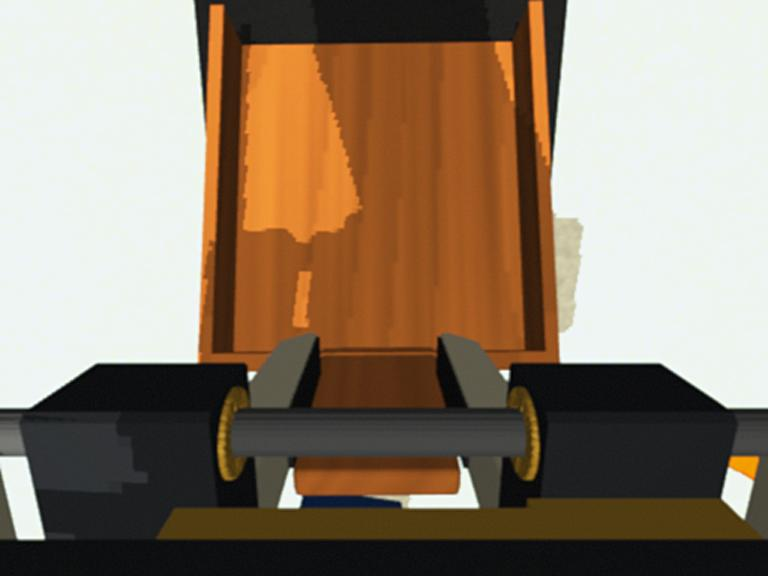

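The tray is about 22° short of flat, with its lip on the mat at row ~42 and the handle between the fingers. I keep lowering along the arc, then release.

{"name": "jog_arm", "arguments": {
  "commands": [0.0005, -0.008, -0.009, 0, 0, 0.0005, -0.007, -0.01, 0, 0, 0.0004, -0.006, -0.01, 0, 0, 0.0004, -0.006, -0.011, 0, 0, 0.0003, -0.005, -0.011, 0, 0, 0.0002, -0.004, -0.011, 0, 0, 0, 0, 0, 0, 0]
}}

```text
time_s: 37.08
tcp_pos: [0.4796, -0.2926, 0.0642]
eef_rot: [-1.577, 0.005, -1.509]
ft_force: [0.1, 1.4, -0.7]
gripper_width: 0.0007
```

```bash
python3 -c "
from h import *
lip();tilt()"
```

```text
tcp [ 0.4796 -0.2926  0.0642] yaw -86.5 w 0.0007 t 37.075 F [ 0.1  1.4 -0.7]
slope 1.4194051830557382 lip [ 0.50574006 -0.15733435  0.01586537] rel [ 0.02602585  0.13514403 -0.04877567]
tcp [ 0.4797 -0.2925  0.0646] yaw -86.4 w 0.0004 t 37.125 F [ 0.7 -0.5  0.1]
walltop 4474 slope deg 4.59 z at A=.03,.18 [0.0167 0.0287]
floor 6580 slope deg -0.01 z at A=.03,.18 [0.0084 0.0084]
```

{"name": "jog_arm", "arguments": {
  "commands": [0, 0, 0.02, 0, 0, 0, 0, 0.03, 0, 0, 0, 0.01, 0.04, 0, 0.3, 0, 0.03, 0.04, 0, 0.75, 0, 0.03, 0.02, 0, 0.75, 0, 0.03, 0, 0, 0.75, 0, 0, 0, 0, 0.75]
}}

```text
time_s: 38.05
tcp_pos: [0.4803, -0.1902, 0.2155]
eef_rot: [-1.575, 0.005, -1.505]
ft_force: [0.2, -0.1, 0.5]
gripper_width: 0.0459
```

```bash
cat >> h.py <<'E'
def traypose(M=np.array([.4738,-.194]),ang=93.6):
    im,d,p,W,hsv=wbars('wt.png')
    v=(d>0)&(np.abs(W[...,0]-.475)<.13)&(W[...,1]>-.36)&(W[...,1]<0)
    for lo,hi in [(.033,.045),(.055,.1)]:
        for r in rects(v,W,100,lo,hi): print(lo,*r)
    a=np.radians(ang); e=np.array([np.cos(a),np.sin(a)]); n=np.array([-e[1],e[0]])
    for nm,zz,m in [('wood',.009,(hsv[...,0]<16)&(hsv[...,1]>120)),('mat',.003,hsv[...,2]<50)]:
        m=m.copy(); m[236:]=0
        vv,uu=np.nonzero(m); P=np.array([ray((x,y),p,zz)[:2] for x,y in zip(uu,vv)])-M; A=P@e; N=P@n
        k=(np.abs(N)<.13)&(np.abs(A)<.13); A,N=A[k],N[k]
        print(nm,'A',[(q,(A[np.abs(N-q)<.006].min()*1000).round(1),(A[np.abs(N-q)<.006].max()*1000).round(1)) for q in (-.06,-.03,.03,.06) if (np.abs(N-q)<.006).any()],'N',[(q,(N[np.abs(A-q)<.006].min()*1000).round(1),(N[np.abs(A-q)<.006].max()*1000).round(1)) for q in (-.05,0,.05,.09) if (np.abs(A-q)<.006).any()])
E
python3 -c "
from h import *
traypose()"
```

```text
tcp [ 0.4803 -0.1902  0.2155] yaw -86.2 w 0.0459 t 38.05 F [ 0.2 -0.1  0.5]
0.033 [ 395.1 -200.9] [126.9   6.8] -88.2 37.2 707 (176, 181)
0.033 [ 543.5 -184.4] [103.3   6.4] -88.0 37.3 578 (311, 177)
0.033 [ 485.1 -296.6] [105.9   7.1] 3.5 36.9 448 (247, 269)
0.055 [ 473.8 -327.5] [49.7 19.4] 2.4 87.7 1195 (239, 316)
wood A [(-0.06, np.float64(-71.2), np.float64(57.6)), (-0.03, np.float64(-71.4), np.float64(58.7)), (0.03, np.float64(-71.6), np.float64(60.7)), (0.06, np.float64(-58.5), np.float64(61.7))] N [(-0.05, np.float64(-79.6), np.float64(91.7)), (0, np.float64(-81.2), np.float64(89.8)), (0.05, np.float64(-82.4), np.float64(89.0))]
mat A [(-0.06, np.float64(-73.6), np.float64(108.1)), (-0.03, np.float64(59.6), np.float64(108.0)), (0.03, np.float64(61.6), np.float64(108.9)), (0.06, np.float64(62.7), np.float64(107.8))] N [(-0.05, np.float64(-96.5), np.float64(98.2)), (0, np.float64(-96.4), np.float64(98.7)), (0.05, np.float64(-97.2), np.float64(98.6)), (0.09, np.float64(-96.8), np.float64(98.4))]
```

View pics/wt.png

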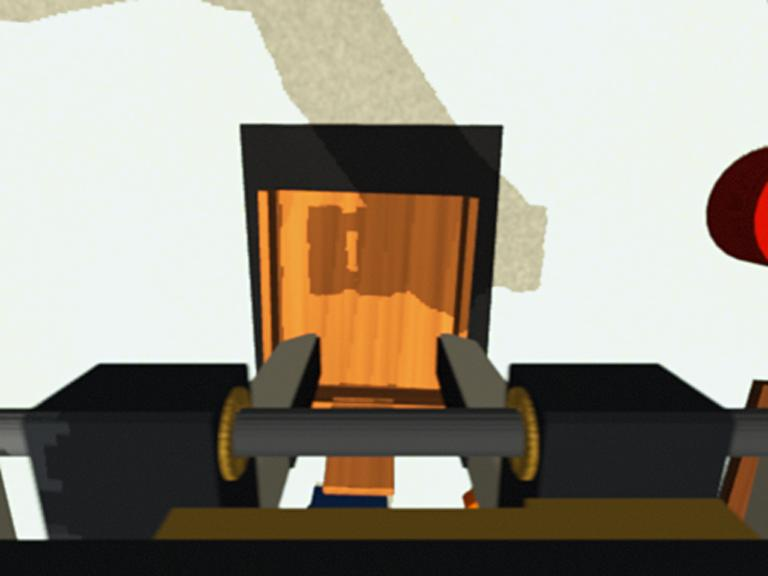

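The tray is flat but about 24 mm too far back on the mat (lip at row 192, mat edge at row 125) and turned by about 1.7°. I regrip the handle, lift slightly and shift it.

{"name": "jog_arm", "arguments": {
  "commands": [-0.0014, -0.027, -0.01, -0.5, 0.75, -0.0013, -0.0265, -0.01, -0.5, 0.75, -0.0013, -0.0265, -0.01, -0.5, 0.75, -0.0013, -0.0265, -0.01, -0.4, 0.75, -0.0013, -0.0263, 0, 0, 0.75, 0, 0, -0.03, 0, 0.75, 0, 0, -0.035, 0, 0.75, 0, 0, -0.0385, 0, 0.75, 0, 0, 0, 0, 0.75, 0, 0, 0, 0, 0, 0, 0, 0, 0, 0, 0, 0, 0, 0, 0, 0, 0, 0, 0, 0, 0, 0, 0.006, 0, 0, 0.002, 0.008, 0, 0.6, 0, 0.002, 0.008, 0, 0.6, 0, 0.0019, 0.0077, 0, 0.5, 0, 0, 0, 0, 0, 0],
  "newtons": 60
}}

```text
time_s: 40.35
tcp_pos: [0.4796, -0.3005, 0.0774]
eef_rot: [-1.577, 0.004, -1.51]
ft_force: [-0.0, -0.6, -2.5]
gripper_width: 0.0494
```

```bash
python3 -c "
from h import *
tilt();traypose()"
```

```text
tcp [ 0.4796 -0.3005  0.0774] yaw -86.5 w 0.0494 t 40.35 F [-0.  -0.6 -2.5]
walltop 5925 slope deg -1.02 z at A=.03,.18 [0.0347 0.032 ]
floor 6577 slope deg -2.71 z at A=.03,.18 [0.0164 0.0092]
tcp [ 0.4795 -0.3012  0.0775] yaw -86.6 w 0.0497 t 40.4 F [-0.1 -1.  -1.2]
0.033 [ 473.5 -224.7] [156.1 110.9] 3.4 41.5 9237 (251, 124)
0.055 [ 477.7 -291.4] [81.7 24.1] 3.5 81.1 8680 (252, 238)
wood A [(-0.06, np.float64(-94.9), np.float64(32.6)), (-0.03, np.float64(-126.4), np.float64(32.8)), (0.03, np.float64(-126.3), np.float64(33.1)), (0.06, np.float64(-94.7), np.float64(32.0))] N [(-0.05, np.float64(-89.6), np.float64(94.5)), (0, np.float64(-90.2), np.float64(94.3))]
mat A [(-0.06, np.float64(-107.6), np.float64(-97.2)), (-0.03, np.float64(-128.8), np.float64(-97.2)), (0.03, np.float64(-102.6), np.float64(-97.1)), (0.06, np.float64(-107.4), np.float64(-97.0))] N [(-0.05, np.float64(-96.8), np.float64(99.3)), (0, np.float64(-96.9), np.float64(99.3))]
```

{"name": "jog_arm", "arguments": {
  "commands": [0, 0, -0.003, 0, 0, 0, 0, -0.003, 0, 0, 0, 0, 0, 0, 0, 0, 0, 0, 0, 0.75, 0, 0, 0, 0, 0.75, 0, 0, 0, 0, 0.75, 0, 0, 0.03, 0, 0.75, 0, 0, 0.05, 0, 0.75, 0, 0.035, 0.06, 0, 0.75, 0, 0.035, 0, 0, 0.75, 0, 0.035, 0, 0, 0.75, 0, 0, 0, 0, 0.75]
}}

```text
time_s: 41.95
tcp_pos: [0.4795, -0.1974, 0.2054]
eef_rot: [-1.577, 0.005, -1.508]
ft_force: [0.6, -1.3, 0.1]
gripper_width: 0.07
```

```bash
python3 -c "
from h import *
traypose()"
```

```text
tcp [ 0.4795 -0.1974  0.2054] yaw -86.4 w 0.07 t 41.95 F [ 0.6 -1.3  0.1]
0.033 [ 396.2 -181.7] [132.6   7. ] -86.8 37.1 833 (176, 159)
0.033 [ 545. -177.] [139.5   6.5] -86.7 37.3 825 (317, 160)
0.033 [ 481.8 -273.9] [135.4  26.9] 10.0 37.4 1052 (252, 250)
0.055 [ 476.8 -285.1] [49.7  6.1] 3.6 59.3 343 (246, 268)
0.055 [ 478.  -309.1] [49.4  9.2] 3.8 94.6 295 (246, 306)
wood A [(-0.06, np.float64(-74.4), np.float64(82.7)), (-0.03, np.float64(-74.4), np.float64(83.8)), (0.03, np.float64(-74.5), np.float64(83.8)), (0.06, np.float64(-74.6), np.float64(83.8))] N [(-0.05, np.float64(-82.7), np.float64(88.7)), (0, np.float64(-83.4), np.float64(88.3)), (0.05, np.float64(-83.7), np.float64(88.0)), (0.09, np.float64(-81.7), np.float64(86.9))]
mat A [(-0.06, np.float64(84.1), np.float64(108.0)), (-0.03, np.float64(84.1), np.float64(108.0)), (0.03, np.float64(85.2), np.float64(108.0)), (0.06, np.float64(85.2), np.float64(108.1))] N [(-0.05, np.float64(-96.2), np.float64(98.7)), (0, np.float64(-97.1), np.float64(98.7)), (0.05, np.float64(-96.8), np.float64(98.7)), (0.09, np.float64(-96.9), np.float64(98.6))]
```

The tray is centred on the mat to about 1–2 mm and within 0.5°. Next, the scoop.

{"name": "jog_arm", "arguments": {
  "commands": [0.02, 0.0353, 0.0136, 0, 0.5, 0.02, 0.0353, 0.0136, 0, 0.5, 0.02, 0.0353, 0.0136, 0, 0.5, 0.02, 0.0353, 0.0136, 0, 0.5, 0.02, 0.0353, 0.0136, 0, 0.5, 0.02, 0.0353, 0.0136, 0, 0.5, 0.02, 0.0353, 0.0136, 0, 0.5, 0, 0, 0, 0, 0.5, 0, 0, 0, 0, 0.5]
}}

```text
time_s: 43.12
tcp_pos: [0.6192, 0.0451, 0.3005]
eef_rot: [-1.577, 0.003, -1.514]
ft_force: [0.3, 0.2, 0.1]
gripper_width: 0.0466
```

```bash
python3 - <<'E'
from h import *
im,d,p,W,hsv=wbars('ws.png')
v=(d>0)&(np.hypot(W[...,0]-.62,W[...,1]-.11)<.1)
for lo,hi in [(.145,.17),(.088,.11),(.035,.055)]:
    for r in rects(v,W,60,lo,hi): print(lo,*r)
m=v&(W[...,2]>.04)&(W[...,2]<.05); P=W[m][:,:2]; A=np.c_[2*P,np.ones(len(P))]; s=np.linalg.lstsq(A,(P**2).sum(1),rcond=None)[0]; print('cup',s[:2],np.sqrt(s[2]+s[0]**2+s[1]**2))
# tub
m=(np.hypot(W[...,0]-.465,W[...,1]-.302)<.14)&(W[...,2]>.107)&(W[...,2]<.113)
P=W[m][:,:2]; print(len(P)); A=np.c_[2*P,np.ones(len(P))]; s=np.linalg.lstsq(A,(P**2).sum(1),rcond=None)[0]; print('tubw',s[:2],np.sqrt(s[2]+s[0]**2+s[1]**2))
E
```

```text
tcp [0.6192 0.0451 0.3005] yaw -86.7 w 0.0466 t 43.125 F [0.3 0.2 0.1]
0.145 [610.3 117.7] [17.6  8. ] 65.9 155.0 170 (249, 112)
0.088 [594.8 124.9] [21.8 17.9] -24.9 97.4 332 (236, 105)
0.035 [644.7 102.3] [66.6 66.1] -40.9 43.9 474 (277, 126)
cup [0.64469484 0.102077  ] 0.032027086075559486
1003
tubw [0.46154471 0.29682223] 0.10989463261265772
```

View pics/ws.png

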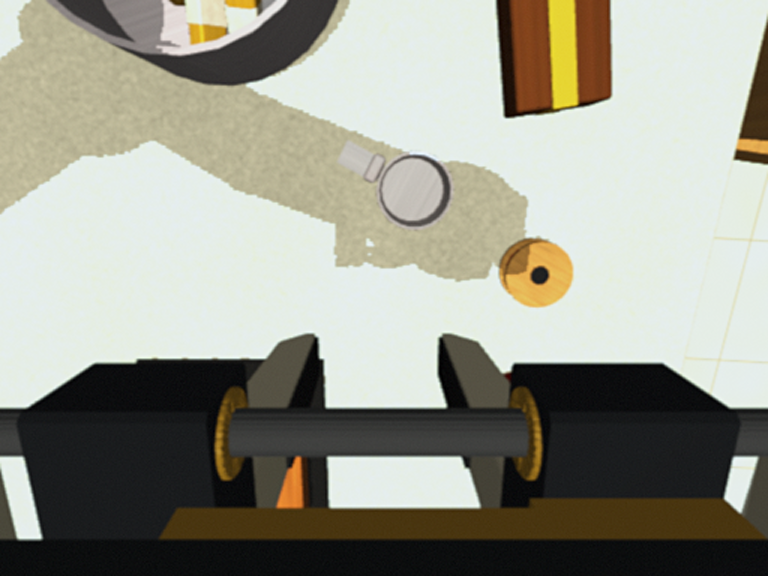

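The scoop's handle top is at (374,167), its hook at (352,158), and the cup at (414,190); the tub rim is at upper left with the bars inside. I grip the handle across its 8 mm thickness.

{"name": "jog_arm", "arguments": {
  "commands": [-0.0022, 0.0182, -0.02, -6.9, 0.5, -0.0022, 0.0182, -0.02, -6.9, 0.5, -0.0022, 0.0182, -0.02, -6.9, 0.5, -0.0023, 0.018, -0.02, -7, 0.5, 0, 0, 0, 0, 0.5, 0, 0, -0.03, 0, 0.5, 0, 0, -0.03, 0, 0.5, 0, 0, -0.0285, 0, 0.5, 0, 0, 0, 0, 0.5, 0, 0, 0, 0, 0, 0, 0, 0, 0, 0, 0, 0, 0, 0, 0, 0, 0, 0, 0, 0, 0, 0, 0, 0, 0],
  "newtons": 25
}}

```text
time_s: 44.92
tcp_pos: [0.6113, 0.1193, 0.1329]
eef_rot: [-1.574, 0.004, -1.995]
ft_force: [0.3, -0.1, 4.0]
gripper_width: 0.0084
```

{"name": "jog_arm", "arguments": {
  "commands": [0, 0, 0.02, 0, 0, 0, 0, 0.03, 0, 0, 0, 0, 0.025, 0, 0, -0.005, 0.0175, 0, 0, 0, -0.005, 0.0175, 0, 0, 0, -0.005, 0.0175, 0, 0, 0, -0.005, 0.0175, 0, 0, 0, 0, 0, 0, 0, 0]
}}

```text
time_s: 45.92
tcp_pos: [0.5897, 0.1917, 0.2066]
eef_rot: [-1.577, 0.003, -1.992]
ft_force: [0.2, -0.3, -1.2]
gripper_width: 0.0077
```

```bash
python3 - <<'E'
from h import *
im,d,p,W,hsv=wbars('wh.png'); tcp=bot.get_state()['tcp_pos']
v=(d>0)&(np.hypot(W[...,0]-tcp[0],W[...,1]-tcp[1])<.1)
for lo,hi in [(tcp[2]+.01,tcp[2]+.035),(tcp[2]-.04,tcp[2]-.028),(tcp[2]-.092,tcp[2]-.075)]:
    for r in rects(v,W,60,lo,hi): print(round(lo,3),*r)
m=(np.abs(np.hypot(W[...,0]-.4625,W[...,1]-.299)-.1125)<.012)&(W[...,2]>.107)&(W[...,2]<.113)
P=W[m]; a=np.degrees(np.arctan2(P[:,1]-.299,P[:,0]-.4625)); r=np.hypot(P[:,0]-.4625,P[:,1]-.299)
for q in range(-80,60,10):
    k=np.abs(a-q)<3
    if k.sum()>5: print(q,k.sum(),(np.percentile(r[k],[5,50,95])*1000).round(1))
E
```

```text
tcp [0.5897 0.1917 0.2066] yaw -114.1 w 0.0077 t 45.925 F [ 0.2 -0.3 -1.2]
0.217 [590.2 195.9] [18.9 10.7] -24.6 228.3 937 (252, 257)
0.167 [575.9 202.8] [35.2 16.2] 4.9 171.1 613 (225, 222)
0.115 [623.  175.8] [67.5 64.8] -72.0 117.6 882 (300, 198)
-70 63 [109.  110.9 113.3]
-60 76 [108.7 111.  113.2]
-50 80 [108.3 110.6 112.8]
-40 88 [108.2 110.6 112.9]
-30 86 [108.6 111.  113. ]
-20 102 [108.4 110.9 113.2]
-10 109 [108.2 110.6 112.9]
0 109 [108.1 110.5 112.7]
10 116 [108.3 110.8 113. ]
20 118 [108.6 111.  113.3]
30 123 [108.7 111.  113.3]
40 127 [108.6 111.1 113.2]
50 6 [108.6 109.1 109.3]
```

{"name": "jog_arm", "arguments": {
  "commands": [-0.0048, 0.0187, 0, 0, 0, -0.0048, 0.0187, 0, 0, 0, -0.0049, 0.0187, 0, 0, 0, 0, 0, 0, 0, 0]
}}

```text
time_s: 46.48
tcp_pos: [0.5752, 0.2482, 0.207]
eef_rot: [-1.577, 0.004, -1.992]
ft_force: [0.8, 1.0, -1.5]
gripper_width: 0.0076
```

```bash
python3 - <<'E'
from h import *
im,d,p,W,hsv=wbars('wh.png'); tcp=bot.get_state()['tcp_pos']
# coordinates along outward radial dir
f=np.radians(-24.4); o=np.array([np.cos(f),np.sin(f)]); t=np.array([-o[1],o[0]])
D=W[...,:2]-tcp[:2]; R=D@o; T=D@t
for nm,(lo,hi,tw) in dict(roof=(tcp[2]-.04,tcp[2]-.028,.012),rim=(.106,.114,.03),top=(tcp[2]+.015,tcp[2]+.035,.012)).items():
    k=(d>0)&(W[...,2]>lo)&(W[...,2]<hi)&(np.abs(T)<tw)&(np.abs(R)<.05)
    if nm=='rim': k&=(np.abs(T)>.012)
    print(nm,k.sum(), (np.percentile(R[k],[2,50,98])*1000).round(1) if k.any() else '', (np.percentile(T[k],[2,98])*1000).round(1) if k.any() else '')
E
```

```text
tcp [0.5752 0.2482 0.207 ] yaw -114.1 w 0.0076 t 46.475 F [ 0.8  1.  -1.5]
roof 618 [-30.2 -21.5  -0.2] [-7.9  8.6]
rim 232 [-19.7 -14.1  49. ] [-29.8  29.3]
top 776 [-10.   -2.3   5.9] [ 1.2 10.2]
```

{"name": "jog_arm", "arguments": {
  "commands": [0, 0, -0.01, 0, 0, 0, 0, -0.01, 0, 0, 0, 0, -0.01, 0, 0, 0, 0, -0.01, 0, 0, 0, 0, 0, 0, 0]
}}

```text
time_s: 47.15
tcp_pos: [0.5756, 0.2453, 0.1663]
eef_rot: [-1.577, 0.002, -1.996]
ft_force: [1.0, 0.5, -1.4]
gripper_width: 0.0078
```

{"name": "jog_arm", "arguments": {
  "commands": [0, 0, -0.006, 0, 0, 0, 0, -0.006, 0, 0, 0, 0, -0.004, 0, 0, 0, 0, 0, 0, 0]
}}

```text
time_s: 47.65
tcp_pos: [0.5759, 0.2456, 0.1511]
eef_rot: [-1.576, 0.003, -1.995]
ft_force: [-0.8, -0.2, -1.3]
gripper_width: 0.0081
```

{"name": "jog_arm", "arguments": {
  "commands": [-0.002, 0.0008, 0, 0, 0, -0.0015, 0.0008, 0, 0, 0, 0, 0, -0.001, 0, 0, 0, 0, -0.001, 0, 0, 0, 0, 0, 0, 0]
}}

```text
time_s: 48.28
tcp_pos: [0.5724, 0.2475, 0.1506]
eef_rot: [-1.577, 0.005, -1.995]
ft_force: [-4.1, -0.7, 12.9]
gripper_width: 0.0078
```

{"name": "jog_arm", "arguments": {
  "commands": [0, 0, -0.001, 0, 0, 0, 0, -0.001, 0, 0, 0, 0, 0, 0, 0]
}}

```text
time_s: 48.65
tcp_pos: [0.5726, 0.2475, 0.1503]
eef_rot: [-1.577, 0.007, -1.995]
ft_force: [-9.6, -0.8, 31.1]
gripper_width: 0.0078
```

{"name": "jog_arm", "arguments": {
  "commands": [0, 0, 0.001, 0, 0, 0, 0, 0.001, 0, 0, 0, 0, 0, 0, 0, 0, 0, 0, 0, 0.3, 0, 0, 0, 0, 0.3, 0, 0, 0, 0, 0.3, 0, 0, 0, 0, 0.3]
}}

```text
time_s: 49.52
tcp_pos: [0.5725, 0.2472, 0.1492]
eef_rot: [-1.576, 0.003, -1.995]
ft_force: [0.4, -0.5, 0.6]
gripper_width: 0.0278
```

{"name": "jog_arm", "arguments": {
  "commands": [0, 0, 0.01, 0, 0.3, 0, 0, 0.02, 0, 0.3, 0, 0, 0.03, 0, 0.3, 0, 0, 0.03, 0, 0.3, 0, 0, 0.03, 0, 0.3, 0, -0.03, 0.03, 0, 0.3, 0, -0.04, 0.02, 0, 0.3, 0, -0.04, 0, 0, 0.3, 0, -0.04, 0, 0, 0.3, 0, 0, 0, 0, 0.3]
}}

```text
time_s: 50.78
tcp_pos: [0.5724, 0.0933, 0.3214]
eef_rot: [-1.575, 0.005, -2.001]
ft_force: [0.2, 0.8, 0.8]
gripper_width: 0.0278
```

```bash
python3 - <<'E'
from h import *
im2,d2,p2=snap('side'); im,d,p,W,hsv=wbars()
save(np.hstack([im2[90:270,120:380],im[0:180,60:320]]),'fin.png',1.5)
f=np.radians(-24.4); o=np.array([np.cos(f),np.sin(f)]); t=np.array([-o[1],o[0]]); D=W[...,:2]-np.array([.5634,.2532]); R=D@o; T=D@t
for lo,hi in [(.155,.185),(.108,.125),(.055,.072),(.03,.055)]:
    k=(d>0)&(W[...,2]>lo)&(W[...,2]<hi)&(np.abs(T)<.045)&(R>.0-.04*(lo>.1))&(R<.1)
    if k.sum()>20: print(lo,k.sum(),'z',np.median(W[...,2][k]).round(4),'R',(np.percentile(R[k],[1,50,99])*1000).round(1),'T',(np.percentile(T[k],[1,50,99])*1000).round(1))
for r in rects((d>0)&(np.hypot(W[...,0]-.4625,W[...,1]-.299)<.104),W,100,.015,.06): print('tub content',*r)
E
```

```text
tcp [0.5725 0.0956 0.3209] yaw -114.5 w 0.0281 t 50.825 F [0.2 0.1 0.4]
0.155 276 z 0.1722 R [ 6.2 11.4 14.2] T [-12.3  -4.6   5.1]
0.108 626 z 0.1143 R [-18.6  -6.2  13.3] T [-43.   -6.5  44. ]
0.055 582 z 0.0612 R [ 0.6 38.8 78.5] T [-36.6   0.2  29.4]
0.03 444 z 0.0429 R [ 0.6 34.5 75.8] T [-35.5  15.2  27.1]
tub content [467.7 255.8] [103.6  84.5] -90.0 30.5 3334 (137, 89)
```

View pics/fin.png

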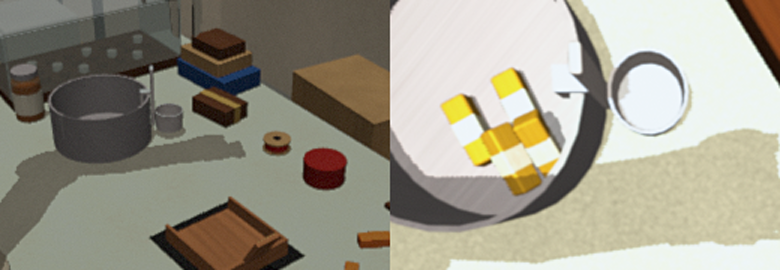

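The scoop hangs on the rim with its cup outside and clear of the counter, four bars lie in the tub, and the tray is flat on its mat. One last numeric check for leftovers and moved bystanders, then hand in.

```bash
python3 - <<'E'
from h import *
z=np.load('/tmp/top.npz'); p0=dict(mtx=z['mtx'],R=z['R'],t=z['t'])
im,d,p=snap('top')
for nm,D,q in (('before',z['d'],p0),('after',d,p)):
    W=world(D,q); ws=(np.abs(W[...,1])<.6)&(W[...,0]>.3)&(W[...,0]<1.1); print(nm)
    for r in rects(ws,W,60,.008,.2): print(*r[:4],r[5])
print(order.job_done())
E
```

```text
before
[ 871.6 -376.4] [222.1 120.7] 89.9 77.3 (359, 110)
[859.4 401.4] [203.8 132.8] -83.9 92.5 (138, 120)
[589.6 513.1] [530.7 119. ] -1.0 118.9 (93, 209)
[ 778.8 -119.8] [89.4 88.7] -0.0 51.5 (287, 140)
[763.2 241.7] [121.9  96.7] -78.0 45.4 (185, 150)
[773.8  34.5] [63.8 60.4] -1.7 27.9 (244, 144)
[ 601.7 -557. ] [291.1  85.9] 0.0 66.1 (416, 183)
[ 711.7 -338.5] [62.9 30.3] -22.8 21.2 (348, 159)
[ 674.6 -221.8] [62.4 25.7] 75.8 21.3 (316, 170)
[632.1 108.4] [98.9 65.4] -10.9 27.1 (223, 181)
[662.9 -61.5] [61.9 26.7] 83.6 21.0 (272, 174)
[ 603.5 -389. ] [62.7 27.9] 41.1 21.5 (364, 188)
[465.3 304.8] [234.8 228.1] -87.3 39.5 (161, 232)
[ 480.4 -195.4] [206.7 163.6] -86.5 12.6 (312, 224)
[537.2  18.2] [64.3 25.8] 70.7 21.9 (250, 210)
[ 466.8 -447.5] [95.8 74.7] 84.8 36.7 (384, 226)
[434.   15.5] [60.5 25.2] 72.6 22.4 (252, 240)
[ 338.4 -480.7] [74.8 73.8] 82.2 55.9 (400, 264)
after
[ 871.2 -376.4] [221.5 120.6] 89.7 77.1 (359, 110)
[860.4 411.8] [221.4 135.2] -85.0 93.0 (138, 120)
[592.  512.5] [538.1  90.3] 2.7 119.1 (93, 209)
[ 778.4 -119.7] [92.  88.3] -1.1 51.7 (287, 140)
[758.4 242. ] [120.1  91.8] -81.8 45.3 (181, 149)
[773.9  34.7] [62.6 60.9] -1.4 28.4 (244, 143)
[ 601.5 -557.4] [291.   85.7] 0.3 65.6 (416, 183)
[ 712.3 -337.1] [62.5 25.5] -27.6 21.0 (348, 159)
[520.5 349. ] [299.3 167.7] -21.0 62.1 (150, 224)
[ 605.4 -390.3] [61.5 31.6] 42.5 21.3 (364, 188)
[ 478.6 -207.9] [205.9 167.1] -86.8 12.2 (316, 225)
[499.3 324.9] [77.6 72.8] -65.0 11.3 (164, 223)
[ 466.5 -447.2] [97.1 74.2] 83.8 37.3 (384, 226)
[ 338.9 -481.6] [74.  73.6] 33.9 54.7 (400, 264)
the job is handed in; nothing more can be done
None
```

The job is done and handed in at about 51 s of the 210 s allowed; handing in reports no verdict. I found four gold bars and put them on the tray by hand. I tipped the tray to about 57° over the tub, set it back on its mat, and hung the scoop on the tub's rim.

**Last checks:**
- **Bars:** all four are in the tub. The top camera shows no other bars on the counter, only the two orange look-alikes, which did not move beyond measuring noise.
- **Tray:** it lies flat, within about 1–2 mm and 0.5° of the middle of the mat. The top camera's wider outline fit reads about 4 mm to one side; I went by the closer wrist measurement.
- **Scoop:** it hangs upright with the cup outside and its underside about 17 mm above the counter.
- **Other things on the counter:** the gift box, cup, tin and spool read the same as before. The brown gift box's outline fit shifted by about 5 mm. Nothing came near it, so I take that as noise from mixed depth at its edge.

**What did not go cleanly:**
- **Second bar:** it was gripped by only the last 2–3 mm of the fingertips, because the arm was at its inner reach limit. It still went into the tray safely.
- **Tray set-down:** the handle slipped out of the grip as the tray came flat, leaving it about 24 mm off centre. I regripped it and centred it.
- **Scoop:** while being hooked on, it pressed the rim with 31 N for a moment, so I backed off before letting go.

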